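Load a ribbon reel into its holder and pin it with the axle

TASK

The reel in the ribbon holder has run out: push the full reel that stands on the holder's wooden foot into the fork until it is up against its stops, with its bore in line with the eyes of the fork. Then draw the axle pin out of the empty reel, thread it down through the upper eye, the reel and the lower hole, press it fully home past the spring catch so that its collar sits down on the upper eye, and let go. Leave the pen, the cards, the box cutter and the date stamp where they are.

Things in the scene. Friction and masses are not known exactly. Their poses are not given: they have to be found in the camera images.
- ribbon_holder: Ribbon holder, fixed to the counter: dark wooden foot 150 mm (its x) by 110 mm (its y) by 20 mm high, with a steel fork bracket on it, open towards its -x end and nowhere taller than 61 mm above the counter. The bracket's upright back plate has its face at x = +63 mm; an arm runs from its top in -x to the upper eye. Origin: centre of the foot's underside, on the counter; z up.
- axle_hole (a point): Centre of the hole of the upper eye, level with the eye's top face: 61 mm above the counter, at x = +25 mm, y = 0 of the holder, whose axes it shares. The eye is a steel ring 28 mm in outer diameter and 8 mm thick (underside 53 mm above the counter); hole 12 mm, right through.
- lower_hole (a point): Mouth of the lower hole in the top of the wooden foot, straight below the upper eye, 20 mm above the counter. 11.6 mm wide, 15 mm deep. Two hidden spring balls just below the mouth catch the axle's nose: let go there, it stops with its collar 2 to 6 mm above the upper eye; a downward push of about 8 N (more does no harm) takes it home.
- stop_posts (a point): Midpoint between the feet of the two upright stop posts (each 8 mm thick, 26 mm tall, at y = +27 and -27 mm of the holder, 21 mm behind the axis of the eyes). A reel pushed in the holder's +x against both posts lies with its bore within about 2.5 mm of that axis, and the tapered nose of the axle centres it the rest of the way.
- ribbon_reel: The full reel, loose, about 60 g: two cardboard flanges 60 mm in diameter and 2 mm thick, grey ribbon wound between them to 52 mm, 28 mm high in all, 12.4 mm bore right through. It stands flat on the holder's foot in front of the fork (underside 20 mm above the counter) and fits under the upper eye with 5 mm of air. Origin: centre of its underside; z along the bore.
- axle: The axle, a loose turned steel pin, 90 g, 83 mm long: 6 mm tapered nose (6 mm wide at the tip), 10 mm shank up to 55 mm from the tip, a collar 25 mm wide and 3 mm thick, then a dark knurled head 18 mm in diameter and 25 mm tall. Origin: centre of the tip; z towards the head. It starts upright, tip on the counter, in the bore of the empty reel (head 58 to 83 mm above the counter).
- axle_shoulder (a point): Centre of the underside of the axle's collar, 55 mm from the tip; fully home it rests on the top face of the upper eye.
- empty_reel: The used-up reel, loose, 40 g: same flanges, 28 mm height and bore, but a bare cardboard core of 22 mm diameter. It stands flat on the counter round the axle, to the left of the holder; origin at the centre of its underside. It may shift and is not needed any more.
- ball_pen: Pen, 137 mm long, lying along the front edge of the counter right of the holder; origin on its underside. Bystander.
- card_stack: Stack of visiting cards 55 x 85 x 14 mm, behind the empty reel; origin at the centre of its underside. Bystander.
- date_stamp: Date stamp, 26 x 55 mm foot, 71 mm tall with a wooden grip, left of the cards; origin at the centre of its underside. Bystander.
- box_cutter: Box cutter, 168 x 20 x 17 mm, lying along the front edge of the counter at the far left; origin at the centre of its underside. Bystander.

How it is judged:
By the outcome, as a careful person would: the job done as asked, in the order asked, and still so for the second after the job is handed in, with the robot touching nothing.
It also fails if it takes over 72 s, if anything falls off the work surface, if the arm or the gripper's body presses on something with over 40 N, if the wrist force passes 120 N, or if a joint passes its speed limit or range.

ROBOT

A 6-joint arm with a two-finger parallel gripper is mounted at the origin on a cart in front of the work surface, level with it; the furniture and walls round the work are solid. World frame = base frame: x ahead of the robot, y to its left, z up, the work surface at z = 0. Lengths are in mm, angles in rad, forces in N, time in s.
With the tool pointing down it reaches from about 275 to 750 mm from the base axis. Payload 10.2 kg.
Tool frame: the origin (TCP) lies midway between the tips of the shut fingers; the grasp point (between the pads) lies 19 mm behind it; z points along the fingers, y is the direction in which the jaws open and shut (so a half turn about z gives the same grasp; the last joint's range is limited). The gripper opens to 85 mm and grips with 20 to 120 N. Pads are 22 mm wide; open, the fingers measure 114 mm over their backs; the gripper's body (76 mm by 85 mm) begins 54 mm behind the grasp point. The pads swing forward as they close: fully open they stand 13 mm farther back than shut.
Start: joints at [1.085, 0.313, 1.498, -0, 1.331, -0.223], TCP at [136.4, 506.977, 231.294] pointing down, gripper open.
Joint ranges: [-2.94, 2.94], [-0.97, 2.17], [0.19, 2.56], [-1.23, 4.37], [0.02, 3.11], [-2.88, 2.88]. Speed limits (rad/s): [2.39, 2.39, 3.01, 3.14, 3.14, 3.14].

INTERFACE

Orientations are given as a unit quaternion [w, x, y, z].
In Python, from rig import ctrl gives the robot as it stands.
- The arm moves only by the tool carry_out, never from a script. Its argument "plan" is a list of rows, each a list of 3 entries, a list of its own where there are three numbers: the finger opening in mm, from 0 to 85.4, then the shift along the tool's x, y, z in mm, then the turn, a rotation vector about the tool's x, y, z in units of 6 degrees (1.0 is 6 degrees). In form: [[grip, [x, y, z], [ax, ay, az]], ...]. A call has 1 to 20 rows; each row shifts and turns the commanded pose from where the row before left it, along the tool's axes as they then stand; what a row does not reach is not made up. A row lasts 1/12 s, in which the tool goes at most 41.7 mm and 7.16 degrees, less where a joint would pass 70% of its speed; a pose out of reach is approached as far as the arm can. A call with a gripper value outside its range is refused whole. The fingers move at their own pace and stop on an object; "grip_force" is the grip in N (left out, the last holds). Time passes only in rows, so rows that do not move let the fingers close. It gives the time, the measured TCP pose, the force and the opening at its end, in the units of the state.
- ctrl.sense(): the state, without advancing time (a new reading comes with each control period).
- ctrl.capture(name): name is "side" or "top" or "wrist"; returns a dict with "color" (480x640x3 uint8, blue, green, red), "range_z" (480x640 float32, mm along the optical axis (not along the pixel's ray), 0 where there is no reading), "fx", "fy", "cx", "cy" (pixels), "cam_to_world" (4x4, takes a point from camera to world coordinates); the wrist camera has in their place "tool_from_camera" (4x4, takes a point from camera to tool coordinates, whose origin is the TCP and whose axes are the flange's). Camera axes: x right, y up, looking along -z (the intrinsics and any distortion apply to the point x, -y, -z); pixel columns grow to the right and rows downward; lengths in mm; the calibration is good to about 2 mm. A picture is of the moment at which its call begins: read the wrist's pose just before it.
- ctrl.finish_job(): hands the job in, once; it reports no verdict.
The state is a dict: "time_s": time; "joints": joint angles; "dq": joint speeds; "tau": joint torques, N m; "eef_pos": TCP position; "ee_rot": TCP orientation; "force": force on the tool from outside, world axes, zero at the start; "wrist_torque": the same for the moment, N m; "grip_width": opening from 0.0 (shut) to 1.0 (fully open).
Only numpy, scipy, OpenCV 4.12 (cv2) and the standard library are available. Lean on these libraries where they do the work, as an engineer would, in place of code of your own. Each camera call takes 0.05 s, during which the arm holds its last target.

## Working session

There is one attempt and no reset: what is moved stays moved. The work goes in short steps, Python scripts to look and compute and a tool call to move; the robot and the scene stay as the last step left them, time stands still between calls to the robot, and variables do not carry over. Pictures are saved under pics/ and viewed, and the job is handed in when it is done.

Besides the shell and the picture viewer there is one more tool, called after "Emit:" in YAML: its name, and indented under it one key for each argument. carry_out: Moves the arm, as the interface text tells. Its arguments: {"type":"object","properties":{"plan":{"type":"array"},"grip_force":{"type":"number"}},"required":["plan"]}

```bash
ls; mkdir -p pics; python3 - <<'E'
from rig import ctrl
import cv2,numpy as np
s=ctrl.sense();print({k:np.round(v,3) for k,v in s.items()})
for n in("top","side","wrist"):
    c=ctrl.capture(n);cv2.imwrite(f"pics/{n}0.png",c["color"])
    print(n,{k:(np.round(v,3).tolist() if k not in("color","range_z") else (v.min(),v.max())) for k,v in c.items()})
E
```

```text
pics
{'time_s': np.float64(0.0), 'joints': array([ 1.085,  0.313,  1.498,  0.   ,  1.331, -0.223]), 'dq': array([-0.   , -0.   ,  0.   , -0.001, -0.   ,  0.   ]), 'tau': array([ 1.0000e-03, -4.1226e+01, -2.5975e+01, -0.0000e+00,  4.0000e-03,
       -0.0000e+00]), 'eef_pos': array([136.282, 506.731, 230.731]), 'ee_rot': array([-0.   ,  0.131,  0.991, -0.001]), 'force': array([-0.135, -0.684,  1.162]), 'wrist_torque': array([-0.051,  0.015,  0.021]), 'grip_width': np.float64(1.0)}
top {'color': (np.uint8(0), np.uint8(245)), 'range_z': (np.float32(0.0), np.float32(1841.0435)), 'fx': 509.576, 'fy': 509.576, 'cx': 320.252, 'cy': 238.426, 'cam_to_world': [[0.01, 0.994, -0.106, 398.501], [-1.0, 0.009, -0.013, 199.424], [-0.012, 0.106, 0.994, 984.713], [0.0, 0.0, 0.0, 1.0]]}
side {'color': (np.uint8(0), np.uint8(253)), 'range_z': (np.float32(0.0), np.float32(3178.3027)), 'fx': 502.206, 'fy': 502.206, 'cx': 311.162, 'cy': 235.72, 'cam_to_world': [[0.823, 0.324, -0.466, 80.222], [-0.568, 0.476, -0.672, -387.744], [0.004, 0.817, 0.576, 594.823], [0.0, 0.0, 0.0, 1.0]]}
wrist {'color': (np.uint8(11), np.uint8(215)), 'range_z': (np.float32(0.0), np.float32(1400.2014)), 'fx': 379.278, 'fy': 379.278, 'cx': 321.073, 'cy': 235.008, 'tool_from_camera': [[0.0, 0.948, 0.317, 80.946], [1.0, -0.0, 0.0, -1.365], [0.0, 0.317, -0.948, -142.566], [0.0, 0.0, 0.0, 1.0]]}
```

View pics/top0.png

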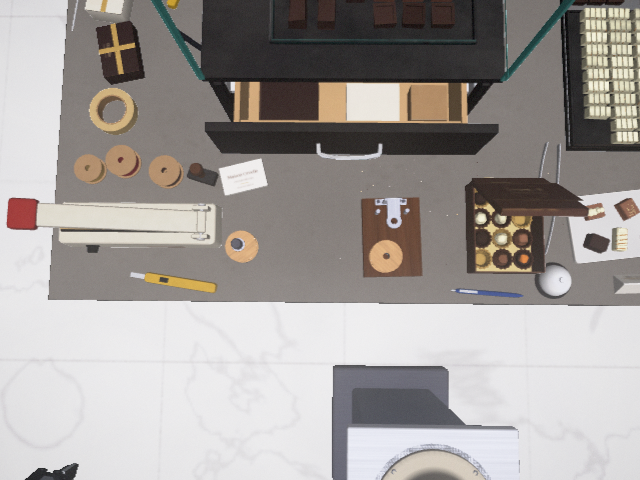

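View pics/side0.png

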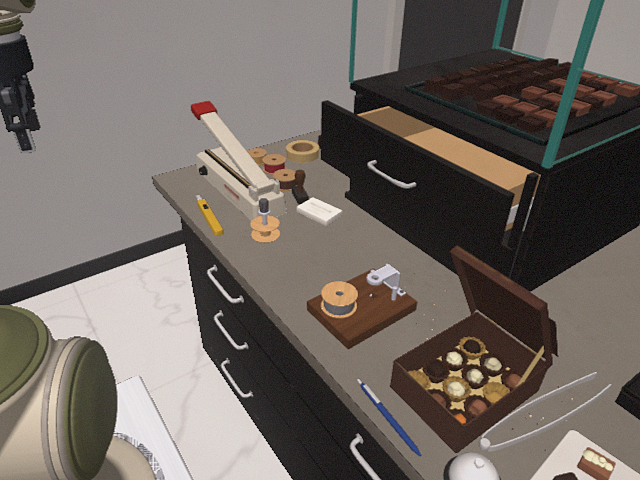

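View pics/wrist0.png

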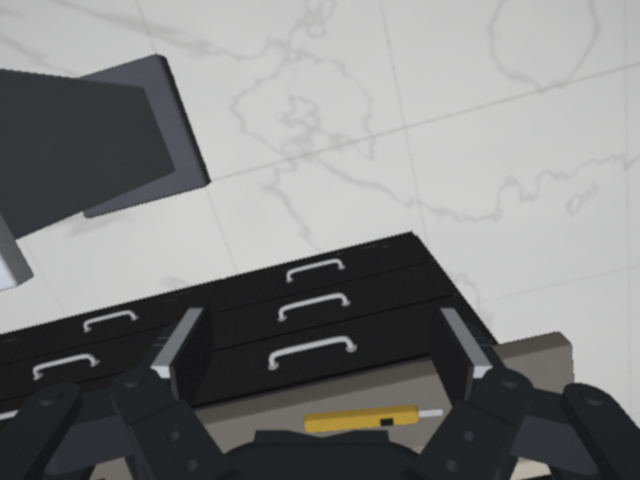

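The top view shows the holder at about (391,237), the full reel at (386,256), the upper eye at (393,222), the empty reel with the axle at (240,246), the cutter at (175,282) and the cards at (243,177). Next I measure these positions.

```bash
cat > h.py <<'E'
from rig import ctrl
import cv2,numpy as np
def ray(c,u,v,T=None):
    T=c["cam_to_world"] if T is None else T
    d=np.array([(u-c["cx"])/c["fx"],-(v-c["cy"])/c["fy"],-1.0])
    return T[:3,3],T[:3,:3]@d
def onplane(c,u,v,z,T=None):
    o,d=ray(c,u,v,T);return o+d*(z-o[2])/d[2]
def cloud(c,T=None):
    T=np.array(c["cam_to_world"]) if T is None else T
    v,u=np.mgrid[0:480,0:640];r=c["range_z"]
    P=np.stack([(u-c["cx"])/c["fx"]*r,-(v-c["cy"])/c["fy"]*r,-r],-1)
    return P@T[:3,:3].T+T[:3,3]
def twist(): pass
def wristT(c,s):
    from scipy.spatial.transform import Rotation as R
    q=s["ee_rot"];T=np.eye(4);T[:3,:3]=R.from_quat([q[1],q[2],q[3],q[0]]).as_matrix();T[:3,3]=s["eef_pos"]
    return T@np.array(c["tool_from_camera"])
E
python3 - <<'E'
from h import *
c=ctrl.capture("top");im=c["color"];P=cloud(c)
z=P[...,2]
for n,(u,v) in dict(counter=(300,260),counter2=(450,250),drawerfront=(350,135),handle=(350,157),drawtop=(350,128),box=(500,240),stapler=(140,230),staparm=(130,212)).items():print(n,P[v,u].round(1))
cv2.imwrite("pics/c1.png",cv2.resize(im[185:285,350:430],None,fx=7,fy=6*7/6,interpolation=cv2.INTER_CUBIC)[:600])
cv2.imwrite("pics/c2.png",cv2.resize(im[225:270,215:270],None,fx=12,fy=12,interpolation=cv2.INTER_CUBIC))
# heights
def blob(mask,x0,x1,y0,y1):
    m=np.zeros_like(mask);m[y0:y1,x0:x1]=mask[y0:y1,x0:x1];return m
np.set_printoptions(linewidth=250)
print(z[190:280:4,356:430:4].round(0).astype(int))
print(z[228:266:2,222:262:2].round(0).astype(int))
E
```

```text
counter [461.  251.3  -1.2]
counter2 [483.1 -38.7  -0.9]
drawerfront [638.4 165.7 226.9]
handle [614.3 163.8 189.1]
drawtop [644.6 166.4 241.5]
box [ 501.2 -128.3   20.6]
stapler [505.4 530.4  93.6]
staparm [535.5 544.9 106.1]
[[  1  -1  -3  -4   0   2  -4  -3   3   1   0  -1  -1  -1   3   3  -1   0   2]
 [  2  -2   1  -1  -1  -3   0   1  -2   3   0   0  -1   3   0  -3  -1   2   1]
 [  1   2   0   2  19  20  20  22  57  60  61  61  19  18  20  19  -1  -3   1]
 [  2  -1  23  19  17  24  21  42  62  58  60  33  26  18  20  21   1   0  -3]
 [ -2   3  19  22  20  19  17  19  60  60  64  21  20  17  20  19  -2   1  -2]
 [  0   0  22  21  23  47  18  20  61  61  61  61  22  44  17  24   2   0   0]
 [ -2  -4  20  21  22  30  18  22  61  61  61  58  19  19  19  17   0   0  -3]
 [  2   1  21  19  20  21  18  17  62  58  61  59  21  21  23  18   3   1   0]
 [  0  -1  20  19  21  21  19  21  61   5  20  58  20  21  22  20  20  -4   1]
 [  1   0  21  21  21  19  20  21  23  61  61  21  21  21  21  22  25   3  -2]
 [ -4   1  15  21  22  17  19  22  19  20  23  16  17  24  16  17  16   0   2]
 [  
[... 1822 characters left out ...]
25  30  30  25  27  27  23   1   1]
 [  1  -2  25  31  28  29  28  58  58  57  27  28  28  26  29  27  28   0   1  -1]
 [  0   0  -1  29  29  29  26  27  26  25  27  26  27  28 985  29  30   1   0   2]
 [ -3   1  -1  30  27  28  29  24  29  31  27  30 985  29  27  28   3   0   0   1]
 [  3  -1   0   1  26  26  26  29  30  24  30  27  29  30  26  28   1   0   1  -1]
 [ -1   0   0   0   0  26  29  24  26 985  30  32  29  28  25   1  -2   0   4  -3]
 [  2  -1   0  -2   0   2  30  29  30  27  30  24  26   2   1  -3   1   3  -2  -1]
 [ -1   2  -1  -2   0   3  -1   1  -2   1   4   3   0  -1  -2  -1   3  -2   1   1]
 [ -1   0  -1  -2   0  -1   1   1   2   2  -2  -3  -2  -2   1   2  -2   0  -2  -1]]
```

View pics/c1.png

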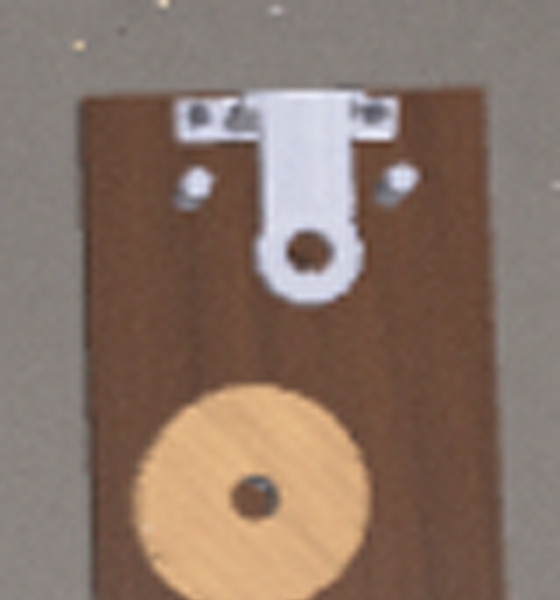

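View pics/c2.png

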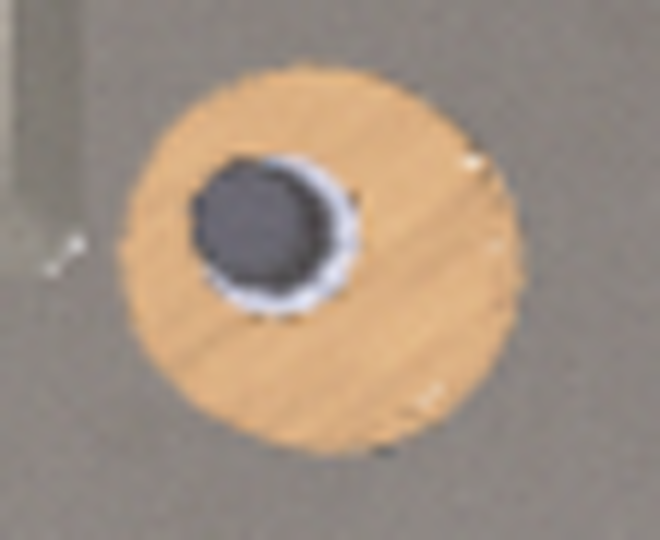

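```bash
python3 - <<'E'
from h import *
c=ctrl.capture("top");im=c["color"];hsv=cv2.cvtColor(im,cv2.COLOR_BGR2HSV)
def sub(m,x0,x1,y0,y1):
    o=np.zeros((480,640),np.uint8);o[y0:y1,x0:x1]=m[y0:y1,x0:x1].astype(np.uint8)*255
    cs,_=cv2.findContours(o,cv2.RETR_EXTERNAL,cv2.CHAIN_APPROX_NONE);return max(cs,key=cv2.contourArea)
def worldpts(ct,z): return np.array([onplane(c,u,v,z)[:2] for u,v in ct.reshape(-1,2)])
def circ(P):
    A=np.c_[2*P,np.ones(len(P))];s=np.linalg.lstsq(A,(P**2).sum(1),rcond=None)[0];return s[:2].round(1),round(float(np.sqrt(s[2]+s[:2]@s[:2])),1)
H,S,V=cv2.split(hsv)
for p in[(386,240),(400,250),(370,220),(300,260),(393,205),(237,243),(245,255)]:print(p,hsv[p[1],p[0]])
tan=(H>8)&(H<20)&(S>80)&(V>150)
print("full",circ(worldpts(sub(tan,360,425,230,278),48)))
print("empty",circ(worldpts(sub(tan,215,270,225,268),28)))
dark=(H>100)&(H<150)&(V<130)
ct=sub(dark,225,250,232,258);print("head",circ(worldpts(ct,83)))
noor=((S>90)|((S<50)&(V>150)))
ft=sub((cv2.medianBlur(S,3)>80)|((S<70)&(V>150)),350,430,190,280)
W=worldpts(ft,20);r=cv2.minAreaRect(W.astype(np.float32));print("foot",r)
steel=(S<60)&(V>140)
E=sub(steel,376,410,196,232);print("arm rect",[onplane(c,*p,61).round(1) for p in E.reshape(-1,2)[::12]])
ey=np.array([p for p in E.reshape(-1,2) if p[1]>222]);print("eye",circ(np.array([onplane(c,*p,61)[:2] for p in ey])))
hole=sub((S>80)&(V<120),387,400,214,228);print("hole",onplane(c,*hole.reshape(-1,2).mean(0),61),len(hole))
for p in[(378.2,211),(407.3,210.5)]:print("post",onplane(c,*p,46))
# side
s=ctrl.capture("side");cv2.imwrite("pics/s1.png",cv2.resize(s["color"][225:350,240:420],None,fx=4,fy=4,interpolation=cv2.INTER_CUBIC))
cv2.imwrite("pics/s2.png",cv2.resize(s["color"][180:260,190:350],None,fx=5,fy=5,interpolation=cv2.INTER_CUBIC))
E
```

```text
(386, 240) [ 15 106 206]
(400, 250) [ 14 104 205]
(370, 220) [  9 108 109]
(300, 260) [ 11  15 138]
(393, 205) [115  21 227]
(237, 243) [134  24 116]
(245, 255) [ 15 101 220]
full (array([466.9,  91.5]), 29.8)
empty (array([484.2, 361.2]), 29.6)
head (array([483.8, 361.1]), 8.4)
foot ((506.18267822265625, 77.68038940429688), (148.67868041992188, 109.16152954101562), 1.8412755727767944)
arm rect [array([574.4,  88.1,  61. ]), array([570.5, 110.1,  61. ]), array([561.3,  97.3,  61. ]), array([544.7,  90. ,  61. ]), array([522.5,  88.3,  61. ]), array([522.7,  68.2,  61. ]), array([544.9,  66.3,  61. ]), array([561.6,  60.7,  61. ]), array([570.9,  62.5,  61. ]), array([572.6,  84.4,  61. ])]
eye (array([532.3,  77.6]), 13.9)
hole [530.91426222  78.21742861  61.        ] 12
post [550.66545857 104.58333113  46.        ]
post [552.0587493   50.53881392  46.        ]
```

View pics/s1.png

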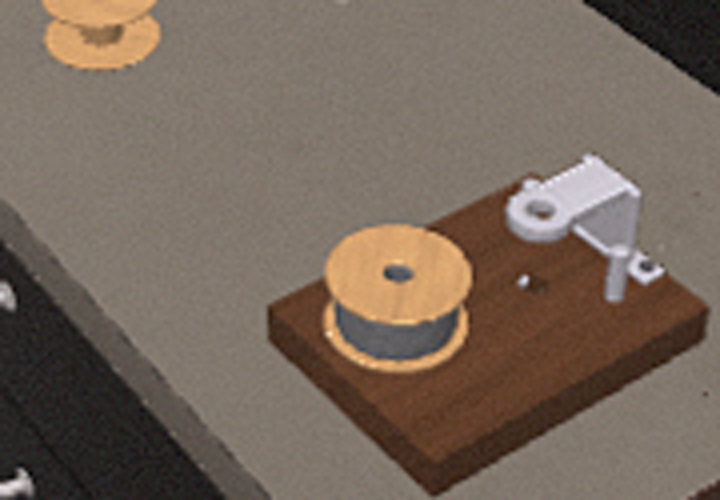

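View pics/s2.png

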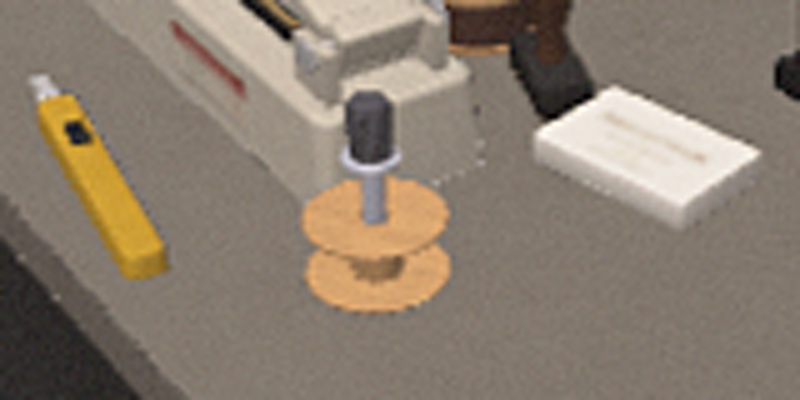

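The holder is at about (506,78) with yaw of about 1.7°. The eye is at about (531,78), the full reel at (467,91.5) and the axle at (484,361). Before moving I check obstacle clearance near the drawer.

```bash
cat > m.py <<'E'
import sys
from h import *
from scipy.spatial.transform import Rotation as R
s=ctrl.sense();q=s["ee_rot"];M=R.from_quat([q[1],q[2],q[3],q[0]]).as_matrix()
t=np.array([float(a) for a in sys.argv[1:4]]);yaw=float(sys.argv[4])
x=-np.array([np.cos(np.radians(yaw)),np.sin(np.radians(yaw)),0]);z=np.array([0,0,-1.]);D=np.c_[x,np.cross(z,x),z]
print("t",s["time_s"],"pos",s["eef_pos"].round(1),"F",s["force"].round(1),"grip",round(float(s["grip_width"])*85.4,1),"j",s["joints"].round(2))
print("turn units",(R.from_matrix(M.T@D).as_rotvec(degrees=True)/6).round(2),"shift (now axes)",(M.T@(t-s["eef_pos"])).round(1),"shift (after turn)",(D.T@(t-s["eef_pos"])).round(1))
E
python3 m.py 467 91.5 150 1.7; python3 - <<'E'
from h import *
P=np.concatenate([cloud(ctrl.capture(n)).reshape(-1,3) for n in("top","side")])
for z0 in range(40,400,40):
    m=(P[:,2]>z0)&(P[:,2]<z0+40)&(abs(P[:,1]-78)<90)&(P[:,0]>450)&(P[:,0]<900)
    if m.sum()>5:print(z0,m.sum(),np.percentile(P[m,0],[1,5,50]).round(0))
E
```

```text
t 0.3 pos [136.3 506.9 231.1] F [0.6 0.2 0. ] grip 85.6 j [ 1.08  0.31  1.5   0.    1.33 -0.22]
turn units [-0.   -0.   -2.79] shift (now axes) [-427.2 -315.2   81.2] shift (after turn) [-318.2 -425.    81.1]
40 2540 [450. 454. 494.]
80 62 [639. 639. 640.]
120 4208 [638. 638. 641.]
160 6195 [613. 634. 685.]
200 3533 [638. 638. 640.]
240 14431 [639. 643. 747.]
280 3852 [763. 785. 810.]
```

Emit:
carry_out:
  plan:
    - [85,[0,0,0],[0,0,-1.0]]
    - [85,[0,0,0],[0,0,-1.0]]
    - [85,[0,0,0],[0,0,-0.78]]
    - [85,[-18.7,-25,0],[0,0,0]]
    - [85,[-18.7,-25,0],[0,0,0]]
    - [85,[-18.7,-25,0],[0,0,0]]
    - [85,[-18.7,-25,0],[0,0,0]]
    - [85,[-18.7,-25,0],[0,0,0]]
    - [85,[-18.7,-25,0],[0,0,0]]
    - [85,[-18.7,-25,0],[0,0,0]]
    - [85,[-18.7,-25,0],[0,0,0]]
    - [85,[-18.7,-25,0],[0,0,0]]
    - [85,[-18.7,-25,0],[0,0,0]]
    - [85,[-18.7,-25,0],[0,0,0]]
    - [85,[-18.7,-25,0],[0,0,0]]
    - [85,[-18.7,-25,0],[0,0,0]]
    - [85,[-18.7,-25,0],[0,0,0]]
    - [85,[-18.7,-25,0],[0,0,0]]
    - [85,[-18.7,-25,0],[0,0,0]]
    - [85,[-18.7,-25,0],[0,0,0]]
  grip_force: 25

```text
time_s: 2.07
eef_pos: [467.0, 89.7, 231.4]
ee_rot: [0.0, -0.014, 1.0, 0.0]
force: [0.6, 1.0, 0.0]
grip_width: 0.991
```

Emit:
carry_out:
  plan:
    - [85,[0,1.8,30],[0,0,0]]
    - [85,[0,0,30],[0,0,0]]
    - [85,[0,0,30],[0,0,0]]
    - [85,[0,0,30],[0,0,0]]
    - [85,[0,0,30],[0,0,0]]
    - [85,[0,0,25],[0,0,0]]
    - [85,[0,0,20],[0,0,0]]
    - [85,[0,0,8],[0,0,0]]
    - [85,[0,0,0],[0,0,0]]

```text
time_s: 2.82
eef_pos: [465.4, 93.0, 27.1]
ee_rot: [-0.001, -0.014, 1.0, 0.0]
force: [-0.0, 0.3, 0.1]
grip_width: 0.994
```

```bash
python3 m.py 467 91.5 24 1.7; python3 - <<'E'
from h import *
for n in("side","wrist"):
    c=ctrl.capture(n)["color"]
    cv2.imwrite(f"pics/{n}2.png",c if n=="wrist" else cv2.resize(c[200:350,260:440],None,fx=4,fy=4))
E
```

```text
t 2.8167 pos [465.4  93.   27.1] F [-0.   0.3  0.1] grip 84.9 j [-0.05  0.49  1.86 -0.    0.8  -1.65]
turn units [ 0.   -0.03 -0.01] shift (now axes) [-1.6 -1.5  3.1] shift (after turn) [-1.6 -1.5  3.1]
```

View pics/side2.png

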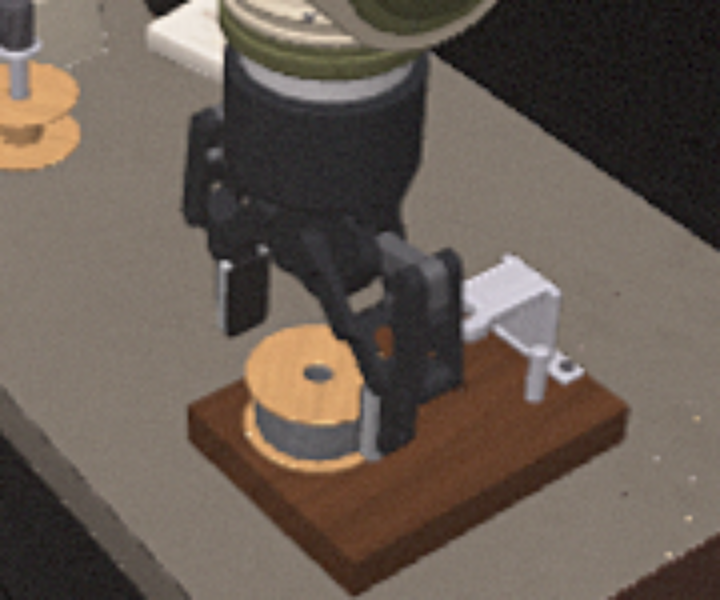

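View pics/wrist2.png

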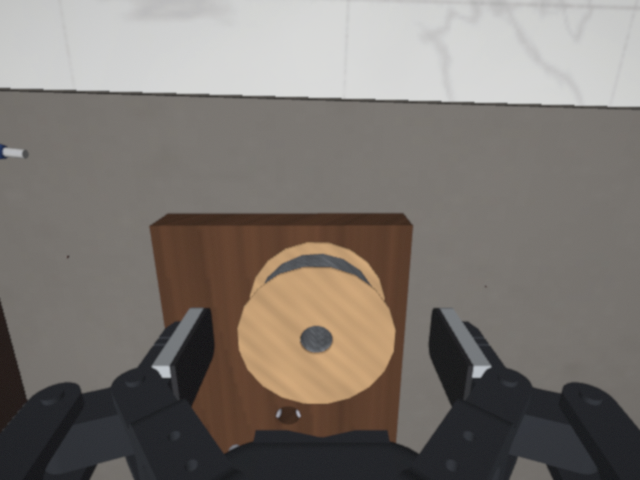

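The reel is centred between the open pads (wrist image: reel at about (316,340), pads at (185,345) and (460,345)). Next I lower slightly and close on it.

Emit:
carry_out:
  plan:
    - [85,[-1.6,-1.5,4],[0,0,0]]
    - [85,[0,0,4],[0,0,0]]
    - [54,[0,0,0],[0,0,0]]
    - [54,[0,0,0],[0,0,0]]
    - [54,[0,0,0],[0,0,0]]
    - [54,[0,0,0],[0,0,0]]
    - [54,[0,0,0],[0,0,0]]
    - [54,[0,0,0],[0,0,0]]
  grip_force: 25

```text
time_s: 3.58
eef_pos: [467.9, 91.5, 20.8]
ee_rot: [0.0, -0.014, 1.0, -0.0]
force: [-2.0, -0.8, 5.7]
grip_width: 0.696
```

```bash
python3 m.py 531 78 24 1.7; python3 - <<'E'
from h import *
for n in("side","wrist"):
    c=ctrl.capture(n)["color"]
    cv2.imwrite(f"pics/{n}3.png",c if n=="wrist" else cv2.resize(c[200:350,260:440],None,fx=4,fy=4))
E
```

```text
t 3.5833 pos [467.9  91.5  20.8] F [-2.  -0.8  5.7] grip 59.4 j [-0.05  0.5   1.86 -0.    0.78 -1.65]
turn units [-0.    0.   -0.01] shift (now axes) [-62.7 -15.3  -3.2] shift (after turn) [-62.6 -15.3  -3.2]
```

View pics/side3.png

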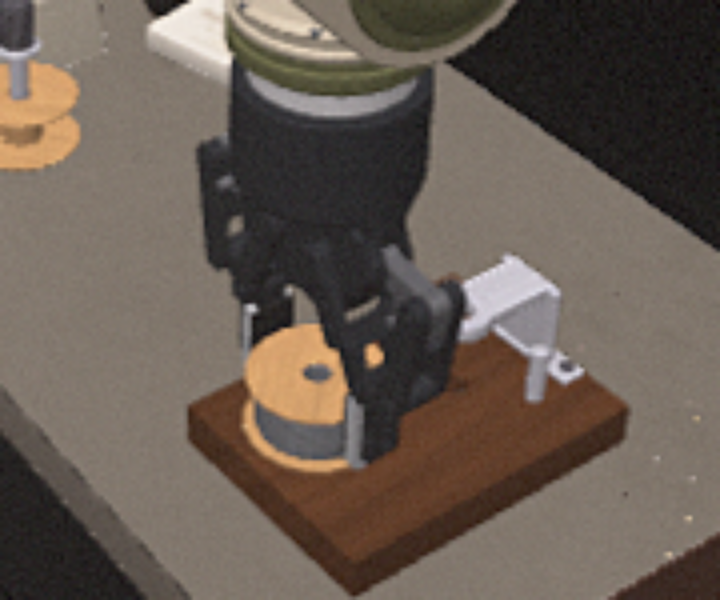

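View pics/wrist3.png

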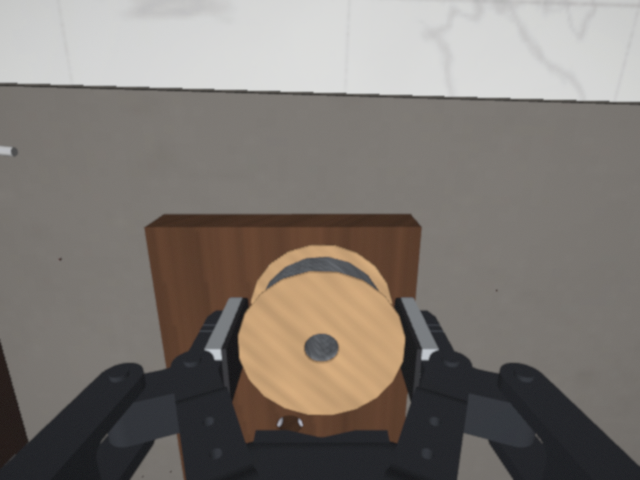

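Emit:
carry_out:
  plan:
    - [54,[0,0,-0.8],[0,0,0]]
    - [54,[-4,-3.1,0],[0,0,0]]
    - [54,[-4,-3.1,0],[0,0,0]]
    - [54,[-4,-3.1,0],[0,0,0]]
    - [54,[-4,-3,0],[0,0,0]]
    - [54,[-4,-3,0],[0,0,0]]
    - [54,[-5,0,0],[0,0,0]]
    - [54,[-5,0,0],[0,0,0]]
    - [54,[-5,0,0],[0,0,0]]
    - [54,[-5,0,0],[0,0,0]]
    - [54,[-5,0,0],[0,0,0]]
    - [54,[-4,0,0],[0,0,0]]
    - [54,[-4,0,0],[0,0,0]]
    - [54,[-2,0,0],[0,0,0]]
    - [54,[0,0,0],[0,0,0]]

```text
time_s: 4.93
eef_pos: [523.6, 77.8, 21.1]
ee_rot: [0.0, -0.014, 1.0, -0.0]
force: [0.4, -0.6, -0.5]
grip_width: 0.696
```

```bash
python3 m.py 531 78 24 1.7; python3 - <<'E'
from h import *
for n in("side","wrist"):
    c=ctrl.capture(n)["color"]
    cv2.imwrite(f"pics/{n}4.png",c if n=="wrist" else cv2.resize(c[200:350,260:440],None,fx=4,fy=4))
E
```

```text
t 4.9333 pos [523.6  77.8  21.1] F [ 0.4 -0.6 -0.5] grip 59.5 j [-0.07  0.59  1.7  -0.    0.85 -1.67]
turn units [-0.    0.   -0.01] shift (now axes) [-7.4  0.  -2.9] shift (after turn) [-7.4  0.  -2.9]
```

View pics/side4.png

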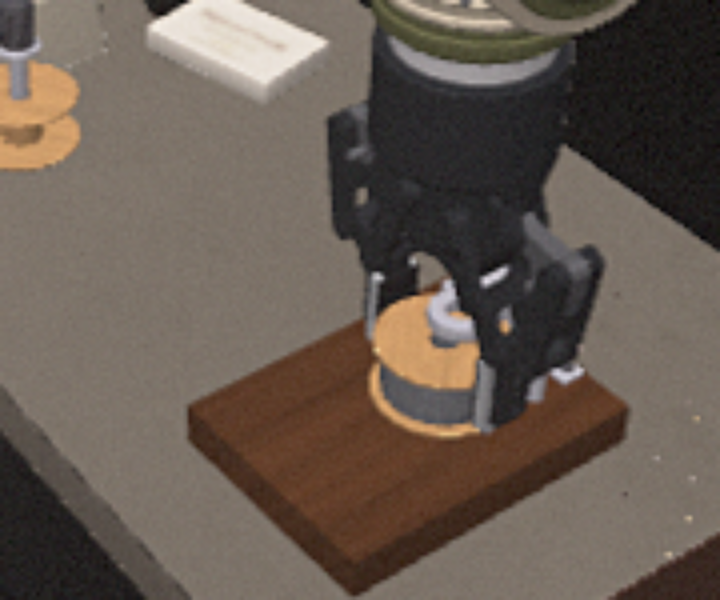

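View pics/wrist4.png

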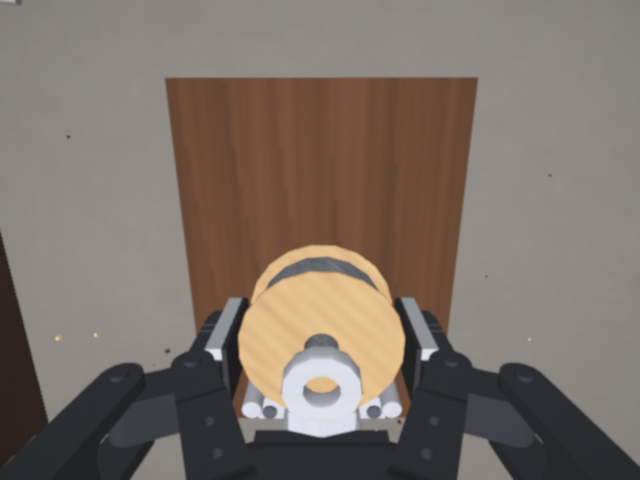

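The reel is under the eye, its bore laterally in line. I continue slowly until it reaches the stops.

Emit:
carry_out:
  plan:
    - [54,[-2,0,0],[0,0,0]]
    - [54,[-2,0,0],[0,0,0]]
    - [54,[-1,0,0],[0,0,0]]
    - [54,[-1,0,0],[0,0,0]]
    - [54,[0,0,0],[0,0,0]]

```text
time_s: 5.45
eef_pos: [529.4, 77.9, 21.1]
ee_rot: [0.0, -0.014, 1.0, 0.0]
force: [0.3, -0.3, -0.5]
grip_width: 0.693
```

Emit:
carry_out:
  plan:
    - [54,[-1,0,0],[0,0,0]]
    - [54,[0,0,0],[0,0,0]]

```text
time_s: 5.62
eef_pos: [530.3, 78.0, 21.1]
ee_rot: [0.0, -0.014, 1.0, -0.0]
force: [-0.2, -0.1, -0.7]
grip_width: 0.694
```

Emit:
carry_out:
  plan:
    - [54,[-1,0,0],[0,0,0]]
    - [54,[0,0,0],[0,0,0]]

```text
time_s: 5.78
eef_pos: [531.4, 78.0, 21.1]
ee_rot: [0.0, -0.014, 1.0, -0.0]
force: [-0.2, -0.2, -0.2]
grip_width: 0.695
```

Emit:
carry_out:
  plan:
    - [54,[-1,0,0],[0,0,0]]
    - [54,[0,0,0],[0,0,0]]

```text
time_s: 5.95
eef_pos: [532.3, 78.0, 21.1]
ee_rot: [0.0, -0.014, 1.0, -0.0]
force: [0.3, 0.7, -1.8]
grip_width: 0.693
```

```bash
python3 - <<'E'
from h import *
for n in("side","wrist"):
    c=ctrl.capture(n)["color"]
    cv2.imwrite(f"pics/{n}5.png",c if n=="wrist" else cv2.resize(c[200:350,260:440],None,fx=4,fy=4))
E
```

```text
(no output)
```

View pics/wrist5.png

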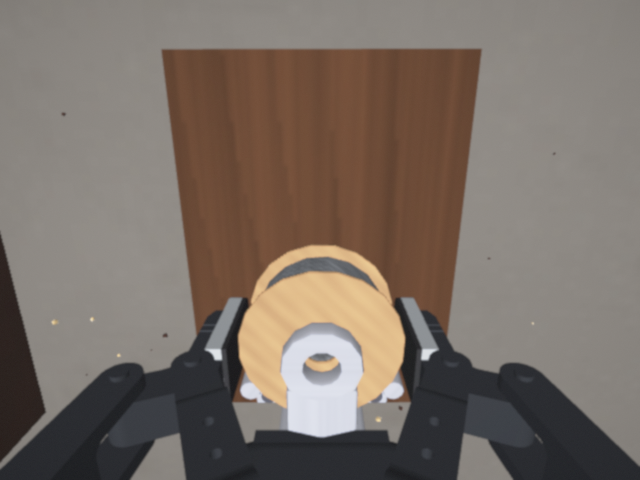

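Emit:
carry_out:
  plan:
    - [54,[-1,0,0],[0,0,0]]
    - [54,[0,0,0],[0,0,0]]

```text
time_s: 6.22
eef_pos: [533.1, 78.1, 21.0]
ee_rot: [-0.0, -0.014, 1.0, 0.0]
force: [-0.9, 0.5, 0.9]
grip_width: 0.692
```

Emit:
carry_out:
  plan:
    - [54,[-1,0,0],[0,0,0]]
    - [54,[0,0,0],[0,0,0]]

```text
time_s: 6.38
eef_pos: [533.2, 78.2, 20.9]
ee_rot: [-0.001, -0.014, 1.0, 0.0]
force: [-6.1, -0.3, 2.0]
grip_width: 0.692
```

Emit:
carry_out:
  plan:
    - [54,[-1,0,0],[0,0,0]]
    - [54,[0,0,0],[0,0,0]]

```text
time_s: 6.55
eef_pos: [533.3, 78.2, 20.8]
ee_rot: [-0.003, -0.014, 1.0, 0.0]
force: [-10.7, -0.5, 5.7]
grip_width: 0.695
```

It is in contact with the stops (10.7 N against +x). Next I release.

Emit:
carry_out:
  plan:
    - [85,[0,0,0],[0,0,0]]
    - [85,[1,0,0],[0,0,0]]
    - [85,[1,0,0],[0,0,0]]
    - [85,[0,0,0],[0,0,0]]
    - [85,[0,0,0],[0,0,0]]

```text
time_s: 6.97
eef_pos: [533.4, 78.0, 21.2]
ee_rot: [0.0, -0.014, 1.0, -0.0]
force: [0.1, -0.4, -0.3]
grip_width: 0.995
```

```bash
python3 - <<'E'
from h import *
for n in("side","wrist"):
    c=ctrl.capture(n)["color"]
    cv2.imwrite(f"pics/{n}6.png",c if n=="wrist" else cv2.resize(c[200:350,260:440],None,fx=4,fy=4))
E
```

```text
(no output)
```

View pics/wrist6.png

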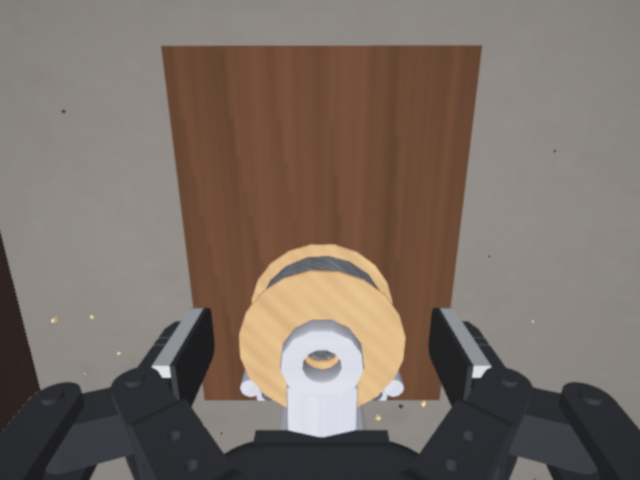

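View pics/side6.png

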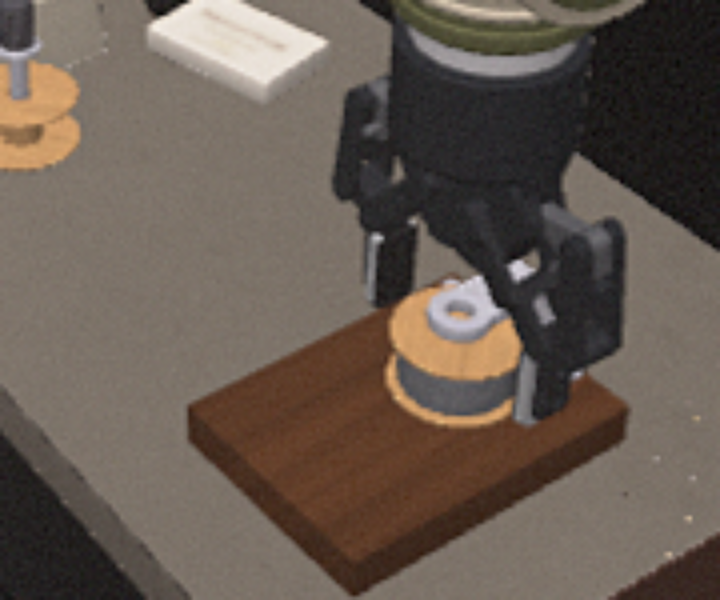

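The reel sits against both posts, bore under the eye. I retreat upward and check with the top view, and also the stapler's clearance to the axle.

Emit:
carry_out:
  plan:
    - [85,[0,0,-10],[0,0,0]]
    - [85,[0,0,-25],[0,0,0]]
    - [85,[0,0,-30],[0,0,0]]
    - [85,[0,0,-30],[0,0,0]]
    - [85,[0,0,-30],[0,0,0]]
    - [85,[0,10,-25],[0,0,0]]
    - [85,[15,25,-5],[0,0,1]]
    - [85,[10,30,0],[0,0,1]]
    - [85,[5,30,0],[0,0,1]]
    - [85,[0,30,0],[0,0,1]]
    - [85,[0,30,0],[0,0,0]]

```text
time_s: 7.98
eef_pos: [529.5, 231.9, 177.4]
ee_rot: [0.0, 0.197, 0.981, 0.0]
force: [-0.2, -0.6, 0.2]
grip_width: 0.995
```

```bash
python3 m.py 484 361 150 90; python3 - <<'E'
from h import *
c=ctrl.capture("top");im=c["color"];cv2.imwrite("pics/top7.png",cv2.resize(im[185:285,200:440],None,fx=3.3,fy=3.3,interpolation=cv2.INTER_CUBIC))
P=cloud(c).reshape(-1,3)
for x0 in range(430,560,10):
    m=(P[:,0]>x0)&(P[:,0]<x0+10)&(P[:,2]>40)&(P[:,2]<130)&(P[:,1]<520)&(P[:,1]>372)
    if m.sum()>2:print(x0,m.sum(),P[m,1].min().round(0),P[m,2].max().round(0), [P[m&(P[:,1]<y),2].max().round(0) if (m&(P[:,1]<y)).any() else None for y in(390,400,410,430,450)])
E
```

```text
t 7.9833 pos [529.5 231.9 177.4] F [-0.2 -0.6  0.2] grip 85.0 j [ 0.21  0.47  1.41  0.    1.26 -0.96]
turn units [-0.000e+00  1.000e-02 -1.878e+01] shift (now axes) [ 91.7 101.6  27.4] shift (after turn) [-129.1   45.5   27.4]
480 175 411.0 53.0 [None, None, None, np.float64(50.0), np.float64(51.0)]
490 344 407.0 77.0 [None, None, np.float64(50.0), np.float64(77.0), np.float64(77.0)]
500 463 407.0 102.0 [None, None, np.float64(51.0), np.float64(81.0), np.float64(83.0)]
510 398 406.0 104.0 [None, None, np.float64(50.0), np.float64(80.0), np.float64(84.0)]
520 391 407.0 103.0 [None, None, np.float64(50.0), np.float64(82.0), np.float64(83.0)]
530 390 407.0 104.0 [None, None, np.float64(51.0), np.float64(82.0), np.float64(85.0)]
540 250 406.0 101.0 [None, None, np.float64(52.0), np.float64(80.0), np.float64(81.0)]
550 266 407.0 77.0 [None, None, np.float64(49.0), np.float64(77.0), np.float64(77.0)]
```

View pics/top7.png

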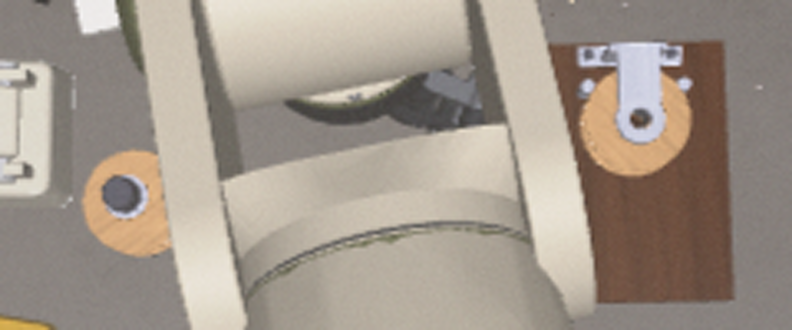

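In the top view the bore shows dark through the eye at about (640,120), so it is aligned. The stapler is clear of the axle at this yaw. I move over the axle.

```bash
python3 m.py 484 361 150 157.3
```

```text
t 8.0333 pos [530.8 235.7 177.1] F [-1.4  2.5 -1. ] grip 85.3 j [ 0.22  0.48  1.4   0.    1.26 -0.97]
turn units [-2.000e-02  4.000e-02 -2.993e+01] shift (now axes) [90.9 98.1 27.3] shift (after turn) [-91.6 -97.5  27.1]
```

Emit:
carry_out:
  plan:
    - [50,[15,16.3,0],[0,0,0]]
    - [50,[15,16.3,0],[0,0,0]]
    - [50,[15,16.3,0],[0,0,0]]
    - [50,[15,16.3,0],[0,0,0]]
    - [50,[15,16.4,0],[0,0,0]]
    - [50,[16,16.4,0],[0,0,0]]
    - [50,[0,0,0],[0,0,0]]
    - [50,[0,0,0],[0,0,0]]

```text
time_s: 8.7
eef_pos: [482.7, 356.0, 176.7]
ee_rot: [0.0, 0.193, 0.981, 0.0]
force: [0.5, -1.1, -0.7]
grip_width: 0.584
```

```bash
python3 m.py 484 361 150 -22.3; python3 - <<'E'
from h import *
s=ctrl.sense();c=ctrl.capture("wrist");T=wristT(c,s);im=c["color"]
cv2.imwrite("pics/w8.png",im)
P=cloud(c,T);m=(P[...,2]>76)&(P[...,2]<92)&(np.hypot(P[...,0]-484,P[...,1]-361)<30)
print(m.sum(),P[m].mean(0).round(1),np.median(P[m],0).round(1)); vs,us=np.nonzero(m);print(us.mean(),vs.mean(),onplane(c,us.mean(),vs.mean(),83,T))
x=P[m][:,:2];print(x.min(0),x.max(0))
E
```

```text
t 8.7 pos [482.7 356.  176.7] F [ 0.5 -1.1 -0.7] grip 49.9 j [ 0.44  0.52  1.34 -0.    1.28 -0.74]
turn units [0.   0.   0.01] shift (now axes) [ 0.7  5.1 26.7] shift (after turn) [ 0.6  5.1 26.7]
625 [484.7 362.5  82.1] [484.4 362.6  82.6]
333.24 236.2336 [484.41240035 362.59926222  83.        ]
[476.21673722 352.91537881] [495.65751979 371.59565978]
```

View pics/w8.png

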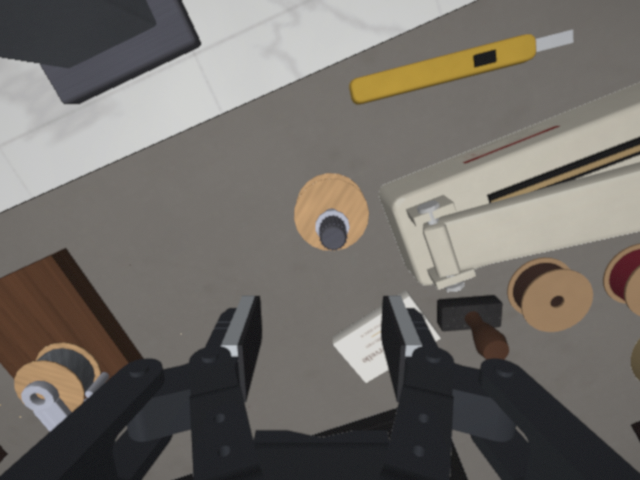

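Emit:
carry_out:
  plan:
    - [50,[0.8,5.9,0],[0,0,0]]
    - [50,[0,0,25],[0,0,0]]
    - [50,[0,0,25],[0,0,0]]
    - [50,[0,0,25],[0,0,0]]
    - [50,[0,0,20],[0,0,0]]
    - [50,[0,0,14],[0,0,0]]
    - [50,[0,0,6],[0,0,0]]
    - [50,[0,0,0],[0,0,0]]

```text
time_s: 9.42
eef_pos: [484.6, 360.5, 60.0]
ee_rot: [-0.001, 0.194, 0.981, -0.001]
force: [-0.4, 0.1, -0.1]
grip_width: 0.587
```

```bash
python3 m.py 484.2 361.8 60.5 -22.3; python3 - <<'E'
from h import *
for n in("side","wrist"):
    c=ctrl.capture(n)["color"]
    cv2.imwrite(f"pics/{n}9.png",c if n=="wrist" else cv2.resize(c[120:270,190:370],None,fx=4,fy=4))
E
```

```text
t 9.4167 pos [484.6 360.5  60. ] F [-0.4  0.1 -0.1] grip 50.1 j [ 0.45  0.66  1.44 -0.    1.05 -0.73]
turn units [-0.02 -0.01 -0.02] shift (now axes) [ 0.8  1.  -0.5] shift (after turn) [ 0.8  1.  -0.5]
```

View pics/side9.png

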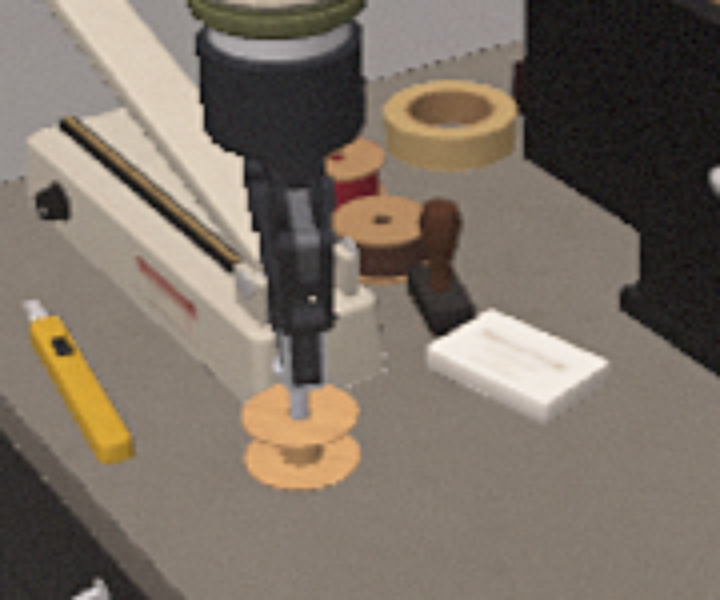

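View pics/wrist9.png

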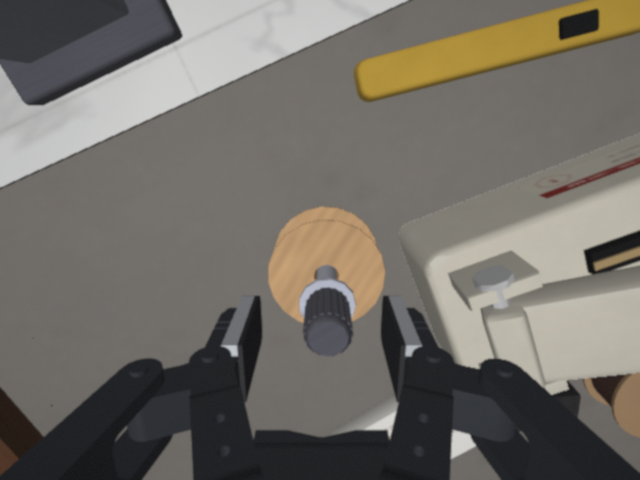

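The head is between the pads, about 1–2 mm towards +y of the tool. I centre on it and grip.

Emit:
carry_out:
  plan:
    - [50,[0.8,1.5,-0.5],[0,0,0]]
    - [50,[0,0,0],[0,0,0]]
    - [14,[0,0,0],[0,0,0]]
    - [14,[0,0,0],[0,0,0]]
    - [14,[0,0,0],[0,0,0]]
    - [14,[0,0,0],[0,0,0]]
    - [14,[0,0,0],[0,0,0]]
    - [14,[0,0,0],[0,0,0]]
    - [14,[0,0,0],[0,0,0]]
  grip_force: 60

```text
time_s: 10.27
eef_pos: [484.7, 363.1, 62.0]
ee_rot: [0.0, 0.194, 0.981, 0.0]
force: [-0.1, 0.6, 5.1]
grip_width: 0.183
```

```bash
python3 m.py 484.2 361.8 60.5 -22.3; python3 - <<'E'
from h import *
for n in("side","wrist"):
    c=ctrl.capture(n)["color"]
    cv2.imwrite(f"pics/{n}10.png",c if n=="wrist" else cv2.resize(c[180:255,220:310],None,fx=8,fy=8,interpolation=cv2.INTER_CUBIC))
E
```

```text
t 10.2667 pos [484.7 363.1  62. ] F [-0.1  0.6  5.1] grip 15.6 j [ 0.45  0.66  1.43  0.    1.05 -0.73]
turn units [ 0.01  0.01 -0.01] shift (now axes) [-0.  -1.4  1.5] shift (after turn) [-0.  -1.4  1.5]
```

View pics/side10.png

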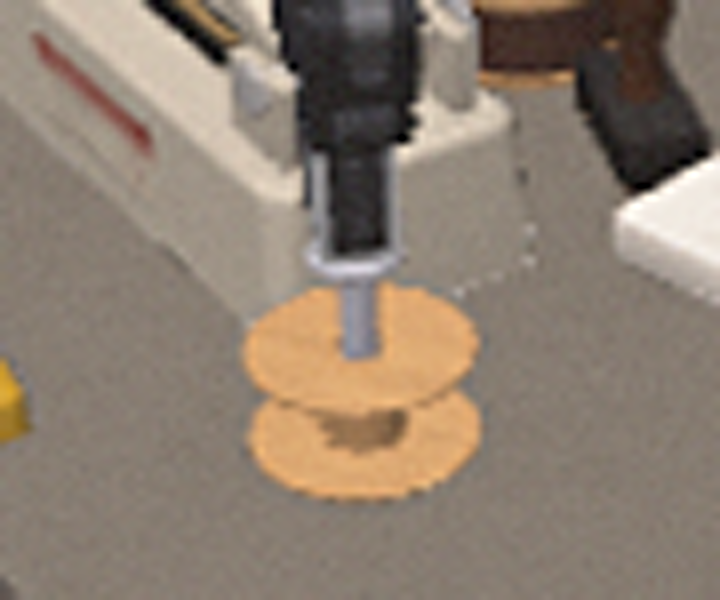

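View pics/wrist10.png

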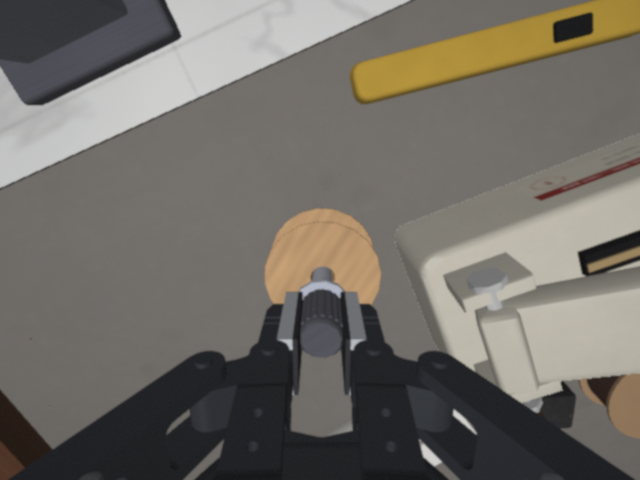

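The head is gripped with the collar just under the fingertips. I lift straight up.

Emit:
carry_out:
  plan:
    - [14,[0,0,-4],[0,0,0]]
    - [14,[0,0,-8],[0,0,0]]
    - [14,[0,0,-10],[0,0,0]]
    - [14,[0,0,-12],[0,0,0]]
    - [14,[0,0,-15],[0,0,0]]
    - [14,[0,0,-20],[0,0,0]]
    - [14,[0,0,-20],[0,0,0]]
    - [14,[0,0,-20],[0,0,0]]
    - [14,[0,0,0],[0,0,0]]
    - [14,[0,0,0],[0,0,0]]

```text
time_s: 11.2
eef_pos: [484.7, 363.1, 171.9]
ee_rot: [0.001, 0.194, 0.981, 0.001]
force: [-0.1, -0.5, -1.2]
grip_width: 0.183
```

```bash
python3 m.py 531.5 78 171 -22.3; python3 - <<'E'
from h import *
for n in("side","wrist"):
    c=ctrl.capture(n)["color"]
    cv2.imwrite(f"pics/{n}11.png",c if n=="wrist" else cv2.resize(c[120:255,200:360],None,fx=4.4,fy=4.4,interpolation=cv2.INTER_CUBIC))
E
```

```text
t 11.2 pos [484.7 363.1 171.9] F [-0.1 -0.5 -1.2] grip 15.6 j [ 0.45  0.54  1.33 -0.    1.28 -0.73]
turn units [ 0.02  0.02 -0.01] shift (now axes) [-151.8 -245.8    0.7] shift (after turn) [-151.5 -246.     0.9]
```

View pics/side11.png

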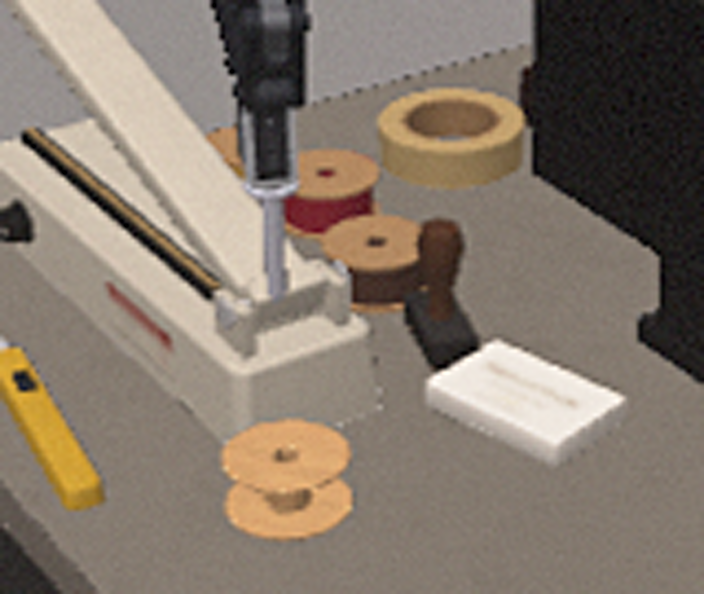

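View pics/wrist11.png

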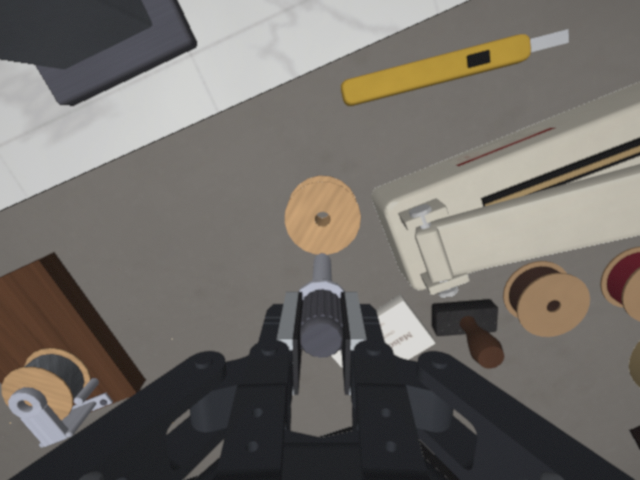

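The pin is out and the empty reel stayed put. I carry it over to the eye.

Emit:
carry_out:
  plan:
    - [14,[-12.6,-20.5,0],[0,0,0]]
    - [14,[-12.6,-20.5,0],[0,0,0]]
    - [14,[-12.6,-20.5,0],[0,0,0]]
    - [14,[-12.6,-20.5,0],[0,0,0]]
    - [14,[-12.6,-20.5,0],[0,0,0]]
    - [14,[-12.6,-20.5,0],[0,0,0]]
    - [14,[-12.6,-20.5,0],[0,0,0]]
    - [14,[-12.6,-20.5,0],[0,0,0]]
    - [14,[-12.6,-20.5,0],[0,0,0]]
    - [14,[-12.6,-20.5,0],[0,0,0]]
    - [14,[-12.6,-20.5,0],[0,0,0]]
    - [14,[-12.6,-20.5,0],[0,0,0]]
    - [14,[0,0,0],[0,0,0]]
    - [14,[0,0,0],[0,0,0]]

```text
time_s: 12.47
eef_pos: [530.2, 77.2, 169.6]
ee_rot: [-0.001, 0.195, 0.981, -0.0]
force: [-0.3, -0.1, -0.5]
grip_width: 0.18
```

```bash
python3 m.py 531.5 78 171 -22.3; python3 - <<'E'
from h import *
for n in("side","wrist","top"):
    c=ctrl.capture(n)["color"]
    cv2.imwrite(f"pics/{n}12.png",c if n!="side" else cv2.resize(c[180:330,290:470],None,fx=4,fy=4,interpolation=cv2.INTER_CUBIC))
E
```

```text
t 12.4667 pos [530.2  77.2 169.6] F [-0.3 -0.1 -0.5] grip 15.4 j [-0.07  0.39  1.55  0.    1.2  -1.25]
turn units [-0.   -0.02 -0.03] shift (now axes) [-0.9  1.2 -1.4] shift (after turn) [-0.9  1.2 -1.4]
```

View pics/side12.png

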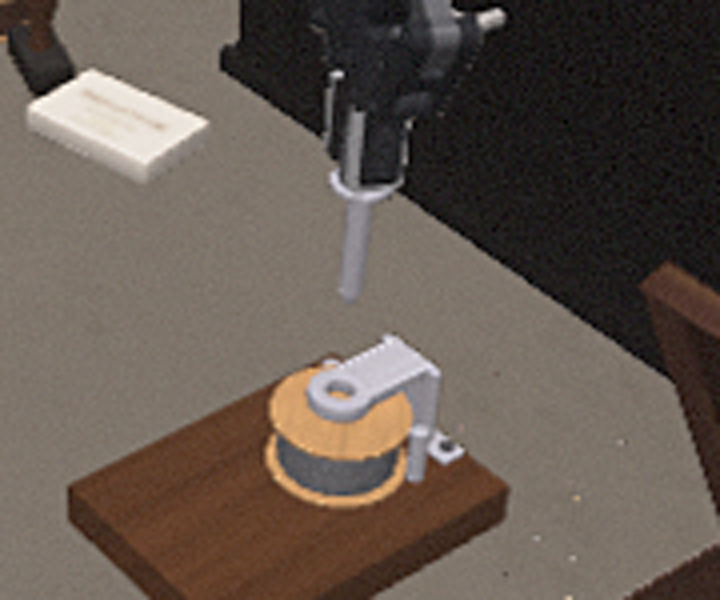

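View pics/wrist12.png

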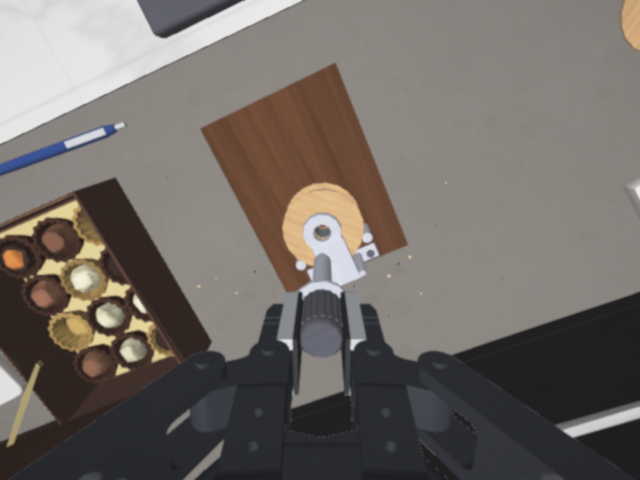

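```bash
python3 - <<'E'
from h import *
s=ctrl.sense();c=ctrl.capture("wrist");T=wristT(c,s);im=c["color"]
cv2.imwrite("pics/w13.png",cv2.resize(im[175:325,250:400],None,fx=4,fy=4,interpolation=cv2.INTER_CUBIC))
K=np.linalg.inv(c["tool_from_camera"])
for p in[(0,0,-20),(0,0,4.5),(0,0,59),(-1,0,59),(1,0,59)]:
    q=K@np.r_[p,1];print(p,(c["cx"]-c["fx"]*q[0]/q[2]).round(1),(c["cy"]+c["fy"]*q[1]/q[2]).round(1))
sd=ctrl.capture("side");cv2.imwrite("pics/s13.png",cv2.resize(sd["color"][205:295,350:410],None,fx=6.6,fy=6.6,interpolation=cv2.INTER_CUBIC))
Ks=np.linalg.inv(sd["cam_to_world"])
for p in[(530.2,77.2,108),(531.5,78,61),(530.2,77.2,165)]:
    q=Ks@np.r_[p,1];print(p,(sd["cx"]-sd["fx"]*q[0]/q[2]).round(1),(sd["cy"]+sd["fy"]*q[1]/q[2]).round(1))
E
```

```text
(0, 0, -20) 324.5 335.9
(0, 0, 4.5) 324.0 303.8
(0, 0, 59) 323.3 257.2
(-1, 0, 59) 323.3 258.8
(1, 0, 59) 323.3 255.5
(530.2, 77.2, 108) 376.6 254.8
(531.5, 78, 61) 374.7 276.9
(530.2, 77.2, 165) 379.6 225.2
```

View pics/w13.png

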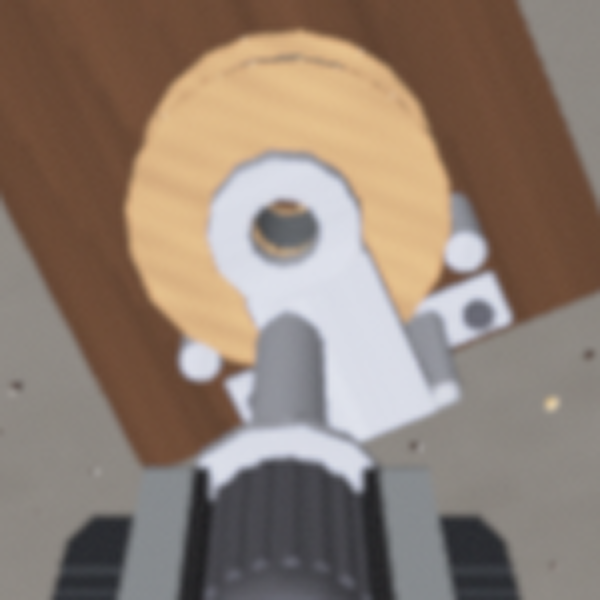

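View pics/s13.png

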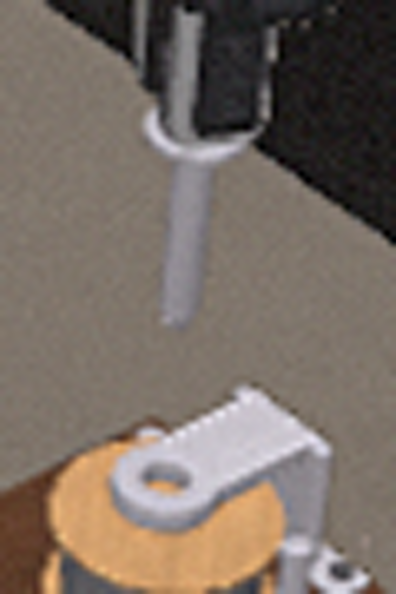

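```bash
python3 - <<'E'
from h import *
s=ctrl.sense();c=ctrl.capture("wrist");T=wristT(c,s)
print(s["eef_pos"],"hole wrist",onplane(c,321.25,232.75,61,T),"eye centre",onplane(c,250+284/4,175+228/4,61,T))
sd=ctrl.capture("side");print("hole side",onplane(sd,350+167/6.6,205+479/6.6,61),"tip side@108",onplane(sd,350+176/6.6,205+321/6.6,108))
E
```

```text
[530.29576027  78.7771776  170.3727552 ] hole wrist [531.49598484  77.00951487  61.        ] eye centre [530.91963341  77.05703802  61.        ]
hole side [531.20371145  76.04555996  61.        ] tip side@108 [532.24330833  79.48969368 108.        ]
```

Emit:
carry_out:
  plan:
    - [14,[-0.8,0,12],[0,0,0]]
    - [14,[0,0,12],[0,0,0]]
    - [14,[0,0,10],[0,0,0]]
    - [14,[0,0,6],[0,0,0]]
    - [14,[0,0,0],[0,0,0]]
    - [14,[0,0,0],[0,0,0]]

```text
time_s: 13.32
eef_pos: [531.4, 77.7, 130.7]
ee_rot: [-0.0, 0.194, 0.981, -0.0]
force: [-0.1, -0.2, -1.2]
grip_width: 0.183
```

```bash
python3 - <<'E'
from h import *
for i in range(3):
    s=ctrl.sense();c=ctrl.capture("wrist");print(s["eef_pos"].round(2),s["force"].round(1))
im=c["color"]
cv2.imwrite("pics/w14.png",cv2.resize(im[190:325,250:400],None,fx=4.4,fy=4.4,interpolation=cv2.INTER_CUBIC))
sd=ctrl.capture("side");cv2.imwrite("pics/s14.png",cv2.resize(sd["color"][225:305,340:420],None,fx=7,fy=7,interpolation=cv2.INTER_CUBIC))
E
```

```text
[531.37  77.66 130.69] [-0.1 -0.2 -1.2]
[531.55  77.65 131.06] [ 0.6  0.7 -1.5]
[531.67  77.62 131.23] [ 0.2 -0.3 -0.9]
```

View pics/w14.png

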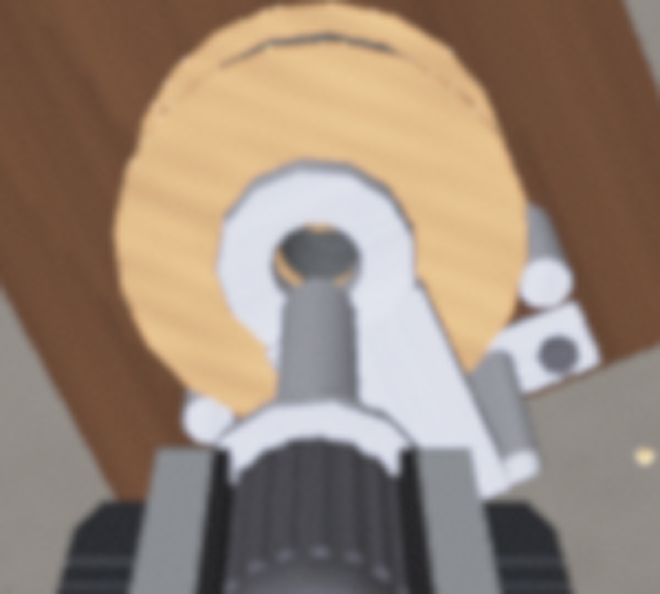

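View pics/s14.png

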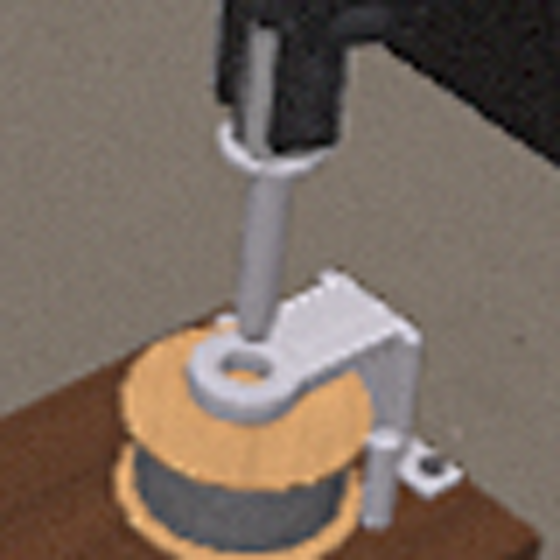

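```bash
python3 - <<'E'
from h import *
s=ctrl.sense();c=ctrl.capture("wrist");T=np.array(c["tool_from_camera"])
p=s["eef_pos"];print(p)
hz=p[2]-61
for z in (hz-1,hz,hz+1):print("hole tool",onplane(c,250+317/4.4,190+258/4.4,z,T).round(2))
for z in(60,62):print("tip far edge",onplane(c,250+320/4.4,190+281/4.4,z,T).round(2), "L/R",onplane(c,250+287/4.4,190+300/4.4,z-4,T).round(2),onplane(c,250+354/4.4,190+300/4.4,z-4,T).round(2))
# collar far edge: z=4..7 tool, head
for z in(3,6):print("collar far edge top",onplane(c,250+318/4.4,190+402/4.4,z,T).round(2))
print("shank mid far edge?",onplane(c,250+318/4.4,190+398/4.4,7,T).round(2))
for n,cc in(("side",ctrl.capture("side")),):
    a=onplane(cc,340+246/7,225+367/7,61);b=onplane(cc,340+257/7,225+333/7,p[2]-62);b2=onplane(cc,340+257/7,225+333/7,p[2]-60);print("side hole",a.round(1),"tip",b.round(1),b2.round(1))
    k=onplane(cc,340+270/7,225+152/7,p[2]-5.5);print("collar",k.round(1))
E
```

```text
[531.6083784   77.59223898 131.19393272]
hole tool [ 1.37 -0.71 69.19]
hole tool [ 1.   -0.71 70.19]
hole tool [ 0.62 -0.7  71.19]
tip far edge [ 1.63 -0.34 60.  ] L/R [ 0.58 -4.58 56.  ] [ 0.58  4.   56.  ]
tip far edge [ 0.85 -0.33 62.  ] L/R [-0.23 -4.62 58.  ] [-0.23  4.05 58.  ]
collar far edge top [11.46 -0.77  3.  ]
collar far edge top [10.03 -0.76  6.  ]
shank mid far edge? [ 9.98 -0.76  7.  ]
side hole [531.2  76.5  61. ] tip [534.6  77.4  69.2] [532.8  75.6  71.2]
collar [530.1  74.5 125.7]
```

Both cameras agree the pin sits about 2.6 mm from the hole axis along tool +x. I correct that and start down.

Emit:
carry_out:
  plan:
    - [14,[1.3,-0.2,0],[0,0,0]]
    - [14,[1.3,-0.2,0],[0,0,0]]
    - [14,[0,0,3],[0,0,0]]
    - [14,[0,0,3],[0,0,0]]
    - [14,[0,0,0],[0,0,0]]
    - [14,[0,0,0],[0,0,0]]

```text
time_s: 14.12
eef_pos: [528.7, 78.2, 124.3]
ee_rot: [-0.0, 0.194, 0.981, -0.0]
force: [0.7, -0.3, -0.5]
grip_width: 0.186
```

```bash
python3 - <<'E'
from h import *
s=ctrl.sense();c=ctrl.capture("wrist");print(s["eef_pos"].round(2),s["force"].round(1))
im=c["color"]
cv2.imwrite("pics/w15.png",cv2.resize(im[190:325,250:400],None,fx=4.4,fy=4.4,interpolation=cv2.INTER_CUBIC))
sd=ctrl.capture("side");cv2.imwrite("pics/s15.png",cv2.resize(sd["color"][225:305,340:420],None,fx=7,fy=7,interpolation=cv2.INTER_CUBIC))
E
```

```text
[528.65  78.2  124.31] [ 0.7 -0.3 -0.5]
```

View pics/w15.png

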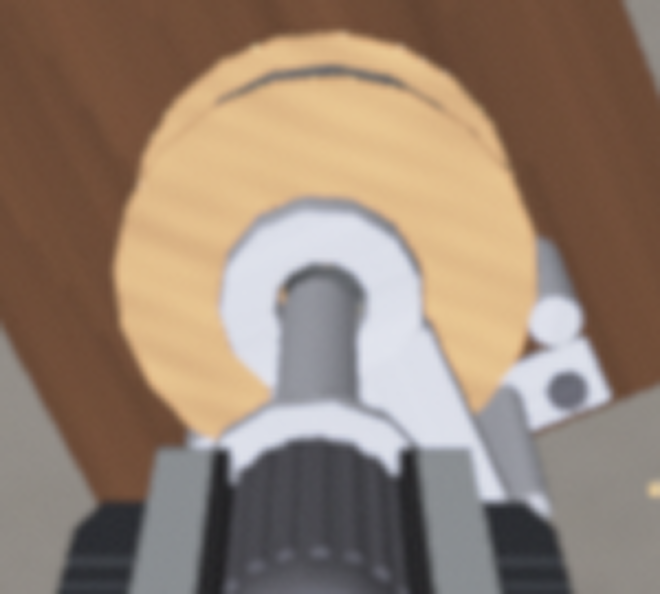

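View pics/s15.png

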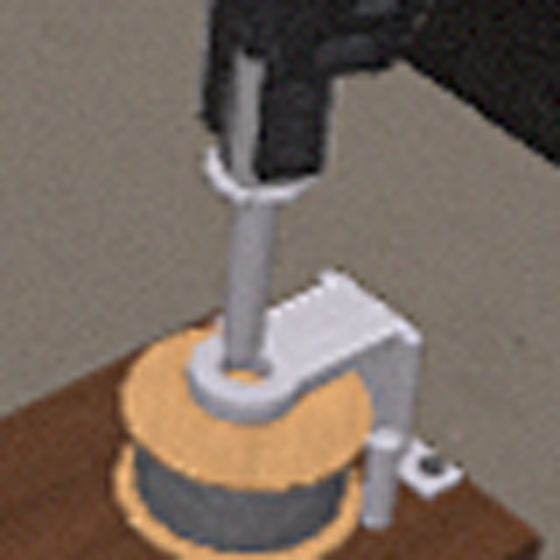

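Emit:
carry_out:
  plan:
    - [14,[0,0,2],[0,0,0]]
    - [14,[0,0,2],[0,0,0]]
    - [14,[0,0,0],[0,0,0]]

```text
time_s: 14.47
eef_pos: [528.5, 78.2, 120.1]
ee_rot: [-0.0, 0.194, 0.981, -0.0]
force: [-0.6, -0.4, -1.0]
grip_width: 0.18
```

Emit:
carry_out:
  plan:
    - [14,[0,0,2],[0,0,0]]
    - [14,[0,0,0],[0,0,0]]

```text
time_s: 14.63
eef_pos: [528.7, 78.2, 118.3]
ee_rot: [-0.0, 0.194, 0.981, 0.0]
force: [1.1, -0.2, -0.2]
grip_width: 0.182
```

Emit:
carry_out:
  plan:
    - [14,[0,0,2],[0,0,0]]
    - [14,[0,0,0],[0,0,0]]

```text
time_s: 14.8
eef_pos: [528.8, 78.2, 116.4]
ee_rot: [0.0, 0.194, 0.981, 0.0]
force: [1.1, 0.7, -1.2]
grip_width: 0.185
```

Emit:
carry_out:
  plan:
    - [14,[0,0,2],[0,0,0]]
    - [14,[0,0,0],[0,0,0]]

```text
time_s: 14.97
eef_pos: [528.8, 78.2, 114.4]
ee_rot: [0.0, 0.194, 0.981, 0.0]
force: [1.8, 0.2, -1.2]
grip_width: 0.185
```

```bash
python3 - <<'E'
from h import *
s=ctrl.sense();c=ctrl.capture("wrist");print(s["eef_pos"].round(2),s["force"].round(1),s["wrist_torque"].round(2))
im=c["color"]
cv2.imwrite("pics/w16.png",cv2.resize(im[190:325,250:400],None,fx=4.4,fy=4.4,interpolation=cv2.INTER_CUBIC))
sd=ctrl.capture("side");cv2.imwrite("pics/s16.png",cv2.resize(sd["color"][225:305,340:420],None,fx=7,fy=7,interpolation=cv2.INTER_CUBIC))
E
```

```text
[528.84  78.19 114.41] [ 1.8  0.2 -1.2] [ 0.06 -0.37  0.02]
```

View pics/w16.png

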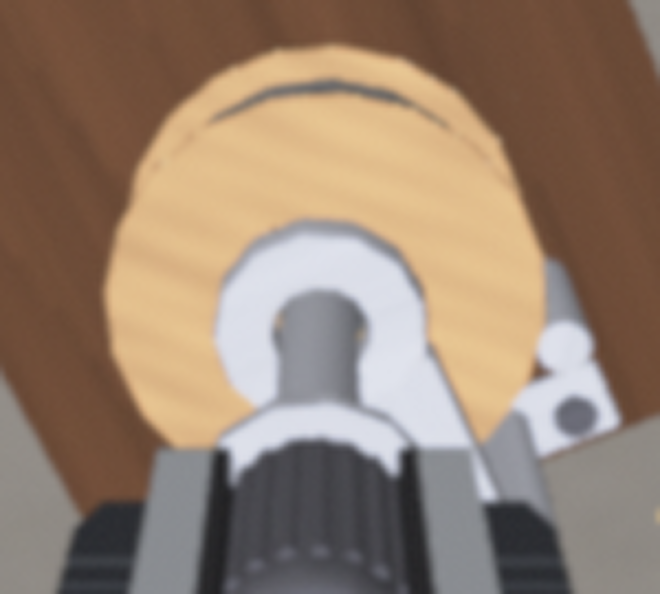

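View pics/s16.png

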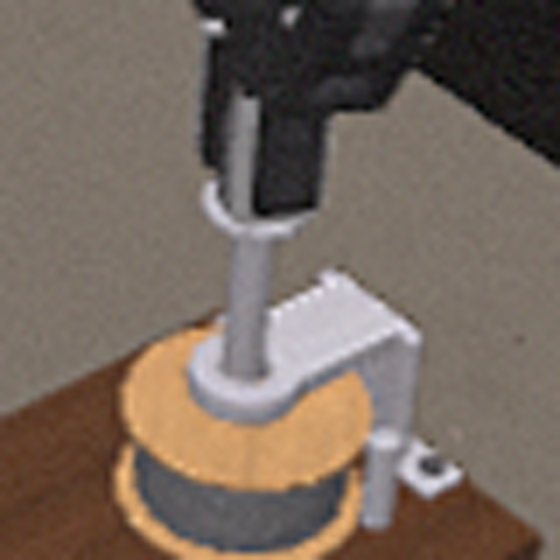

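The pin is in the eye with a light +1.8 N side load, so I shift 0.7 mm towards +x and continue.

Emit:
carry_out:
  plan:
    - [14,[-0.7,-0.3,0],[0,0,0]]
    - [14,[0,0,2],[0,0,0]]
    - [14,[0,0,2],[0,0,0]]
    - [14,[0,0,0],[0,0,0]]

```text
time_s: 15.4
eef_pos: [529.2, 77.6, 110.2]
ee_rot: [-0.0, 0.194, 0.981, -0.0]
force: [0.1, 0.2, -1.2]
grip_width: 0.177
```

Emit:
carry_out:
  plan:
    - [14,[0,0,2],[0,0,0]]
    - [14,[0,0,2],[0,0,0]]
    - [14,[0,0,0],[0,0,0]]

```text
time_s: 15.65
eef_pos: [529.2, 77.7, 106.3]
ee_rot: [-0.0, 0.194, 0.981, 0.0]
force: [0.2, 0.3, -1.0]
grip_width: 0.185
```

Emit:
carry_out:
  plan:
    - [14,[0,0,2],[0,0,0]]
    - [14,[0,0,2],[0,0,0]]
    - [14,[0,0,0],[0,0,0]]

```text
time_s: 15.9
eef_pos: [529.1, 77.6, 102.2]
ee_rot: [-0.0, 0.194, 0.981, -0.0]
force: [1.5, 0.5, -1.5]
grip_width: 0.184
```

Emit:
carry_out:
  plan:
    - [14,[-0.2,0,2],[0,0,0]]
    - [14,[0,0,2],[0,0,0]]
    - [14,[0,0,2],[0,0,0]]
    - [14,[0,0,2],[0,0,0]]
    - [14,[0,0,0],[0,0,0]]

```text
time_s: 16.32
eef_pos: [529.3, 77.6, 94.1]
ee_rot: [-0.0, 0.194, 0.981, -0.0]
force: [1.2, 0.1, -2.6]
grip_width: 0.188
```

Emit:
carry_out:
  plan:
    - [14,[0,0,2],[0,0,0]]
    - [14,[0,0,2],[0,0,0]]
    - [14,[0,0,2],[0,0,0]]
    - [14,[0,0,2],[0,0,0]]
    - [14,[0,0,0],[0,0,0]]

```text
time_s: 16.73
eef_pos: [529.4, 77.6, 86.2]
ee_rot: [-0.0, 0.194, 0.981, 0.0]
force: [0.7, -0.0, -1.0]
grip_width: 0.185
```

Emit:
carry_out:
  plan:
    - [14,[0,0,2],[0,0,0]]
    - [14,[0,0,1],[0,0,0]]
    - [14,[0,0,1],[0,0,0]]
    - [14,[0,0,0],[0,0,0]]

```text
time_s: 17.07
eef_pos: [529.4, 77.6, 82.4]
ee_rot: [-0.0, 0.194, 0.981, 0.0]
force: [1.1, 0.8, -0.8]
grip_width: 0.184
```

Emit:
carry_out:
  plan:
    - [14,[0,0,1],[0,0,0]]
    - [14,[0,0,1],[0,0,0]]
    - [14,[0,0,1],[0,0,0]]
    - [14,[0,0,0],[0,0,0]]

```text
time_s: 17.4
eef_pos: [529.5, 77.6, 79.4]
ee_rot: [-0.0, 0.194, 0.981, 0.0]
force: [1.7, 0.4, -1.7]
grip_width: 0.184
```

Emit:
carry_out:
  plan:
    - [14,[0,0,1],[0,0,0]]
    - [14,[0,0,1],[0,0,0]]
    - [14,[0,0,1],[0,0,0]]
    - [14,[0,0,0],[0,0,0]]

```text
time_s: 17.73
eef_pos: [529.5, 77.6, 76.5]
ee_rot: [0.0, 0.194, 0.981, 0.0]
force: [2.1, 0.8, -0.5]
grip_width: 0.187
```

Emit:
carry_out:
  plan:
    - [14,[0,0,1],[0,0,0]]
    - [14,[0,0,1],[0,0,0]]
    - [14,[0,0,1],[0,0,0]]
    - [14,[0,0,0],[0,0,0]]

```text
time_s: 18.07
eef_pos: [529.6, 77.6, 73.8]
ee_rot: [0.0, 0.194, 0.981, 0.0]
force: [1.3, 0.8, 2.3]
grip_width: 0.182
```

Emit:
carry_out:
  plan:
    - [14,[-0.4,-0.3,1],[0,0,0]]
    - [14,[0,0,1],[0,0,0]]
    - [14,[0,0,0],[0,0,0]]

```text
time_s: 18.32
eef_pos: [529.8, 77.2, 71.5]
ee_rot: [0.0, 0.194, 0.981, 0.0]
force: [2.1, 2.4, 0.0]
grip_width: 0.181
```

Emit:
carry_out:
  plan:
    - [14,[0,0,1],[0,0,0]]
    - [14,[0,0,1],[0,0,0]]
    - [14,[0,0,0],[0,0,0]]

```text
time_s: 18.57
eef_pos: [529.8, 77.2, 69.5]
ee_rot: [0.0, 0.194, 0.981, 0.0]
force: [1.4, 3.5, 0.6]
grip_width: 0.182
```

Emit:
carry_out:
  plan:
    - [14,[0,0,1],[0,0,0]]
    - [14,[0,0,1],[0,0,0]]
    - [14,[0,0,0],[0,0,0]]

```text
time_s: 18.82
eef_pos: [530.0, 77.2, 68.2]
ee_rot: [0.0, 0.194, 0.981, 0.0]
force: [-0.6, 1.9, 8.5]
grip_width: 0.184
```

Emit:
carry_out:
  plan:
    - [14,[0,0.3,1],[0,0,0]]
    - [14,[0,0,1],[0,0,0]]
    - [14,[0,0,0],[0,0,0]]

```text
time_s: 19.07
eef_pos: [530.1, 77.3, 68.0]
ee_rot: [0.001, 0.194, 0.981, -0.0]
force: [-9.5, 0.7, 28.6]
grip_width: 0.184
```

Emit:
carry_out:
  plan:
    - [14,[0,0,1],[0,0,0]]
    - [14,[0,0,1],[0,0,0]]
    - [14,[0,0,0],[0,0,0]]

```text
time_s: 19.32
eef_pos: [530.2, 77.3, 67.8]
ee_rot: [0.001, 0.194, 0.981, -0.0]
force: [-17.8, 0.7, 46.9]
grip_width: 0.183
```

```bash
python3 - <<'E'
from h import *
s=ctrl.sense();c=ctrl.capture("wrist");print(s["eef_pos"].round(2),s["force"].round(1),s["wrist_torque"].round(2))
im=c["color"]
cv2.imwrite("pics/w17.png",cv2.resize(im[190:325,250:400],None,fx=4.4,fy=4.4,interpolation=cv2.INTER_CUBIC))
sd=ctrl.capture("side");cv2.imwrite("pics/s17.png",cv2.resize(sd["color"][225:305,340:420],None,fx=7,fy=7,interpolation=cv2.INTER_CUBIC))
E
```

```text
[530.2   77.26  67.85] [-17.8   0.7  46.9] [ 0.01  2.88 -0.05]
```

View pics/s17.png

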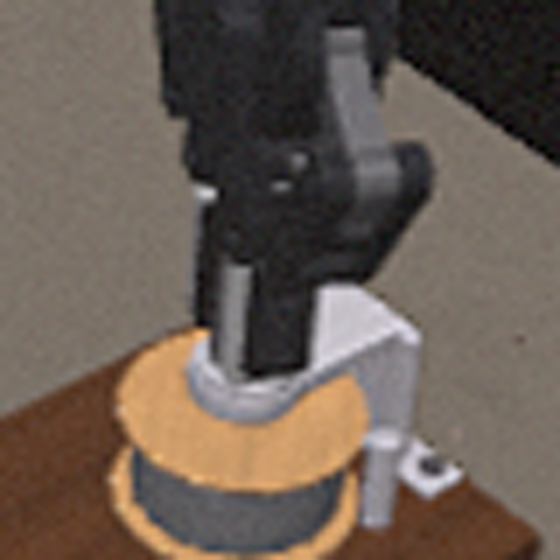

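View pics/w17.png

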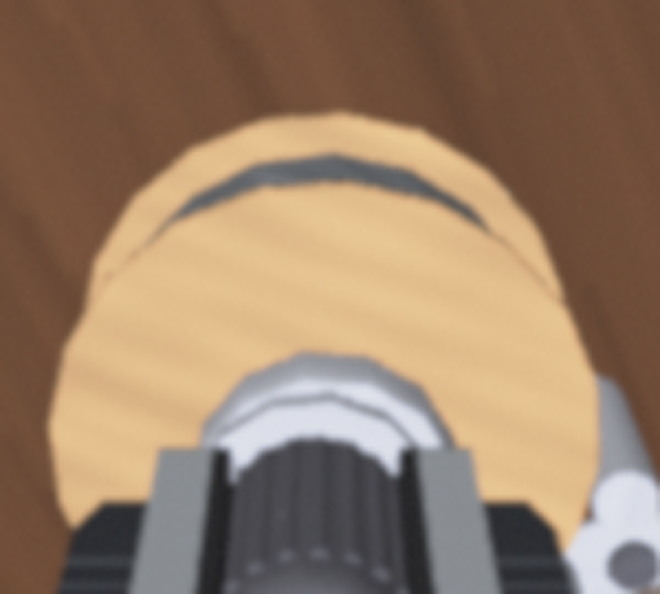

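The collar is down on the eye, and a push of 47 N gives no further travel. I relieve the load and release.

Emit:
carry_out:
  plan:
    - [14,[0,0,-1],[0,0,0]]
    - [14,[0,0,-1],[0,0,0]]
    - [14,[0,0,-1],[0,0,0]]
    - [14,[0,0,0],[0,0,0]]

```text
time_s: 19.75
eef_pos: [530.0, 77.3, 68.0]
ee_rot: [0.001, 0.194, 0.981, -0.0]
force: [-5.2, 1.1, 18.2]
grip_width: 0.182
```

Emit:
carry_out:
  plan:
    - [30,[0,0,0],[0,0,0]]
    - [45,[0,0,0],[0,0,0]]
    - [45,[0,0,0],[0,0,0]]
    - [45,[0,0,0],[0,0,0]]
    - [45,[0,0,-5],[0,0,0]]
    - [45,[0,0,-20],[0,0,0]]
    - [45,[0,0,-25],[0,0,0]]
    - [45,[0,0,-25],[0,0,0]]
    - [45,[0,0,-25],[0,0,0]]
    - [45,[0,0,-20],[0,0,0]]
    - [45,[10,30,0],[0,0,0]]
    - [45,[10,30,0],[0,0,0]]
    - [45,[10,30,0],[0,0,0]]
    - [45,[10,30,0],[0,0,0]]
    - [45,[10,30,0],[0,0,0]]
    - [45,[0,0,0],[0,0,0]]

```text
time_s: 21.08
eef_pos: [540.1, 239.7, 186.5]
ee_rot: [-0.0, 0.192, 0.981, 0.001]
force: [-0.8, -0.2, -0.7]
grip_width: 0.527
```

```bash
python3 - <<'E'
from h import *
c=ctrl.capture("top");cv2.imwrite("pics/t18.png",c["color"])
sd=ctrl.capture("side");cv2.imwrite("pics/s18.png",cv2.resize(sd["color"][205:315,310:430],None,fx=5.4,fy=5.4,interpolation=cv2.INTER_CUBIC))
P=cloud(sd);
m=(np.hypot(P[...,0]-531,P[...,1]-78)<9)&(P[...,2]>75)&(P[...,2]<110);print(m.sum(),np.percentile(P[m][:,2],[50,90,98]).round(1))
m=(np.hypot(P[...,0]-531,P[...,1]-78)<8);
P=cloud(c);m=(np.hypot(P[...,0]-531,P[...,1]-78)<7)&(P[...,2]>75)&(P[...,2]<110);print("head top",m.sum(),np.median(P[m],0).round(1))
s=ctrl.sense();print(s["time_s"],s["force"])
E
```

```text
95 [87.8 89.7 90.9]
head top 50 [531.3  78.4  89.3]
21.1833 [ 0.33850128 -0.34975035 -0.04849207]
```

View pics/s18.png

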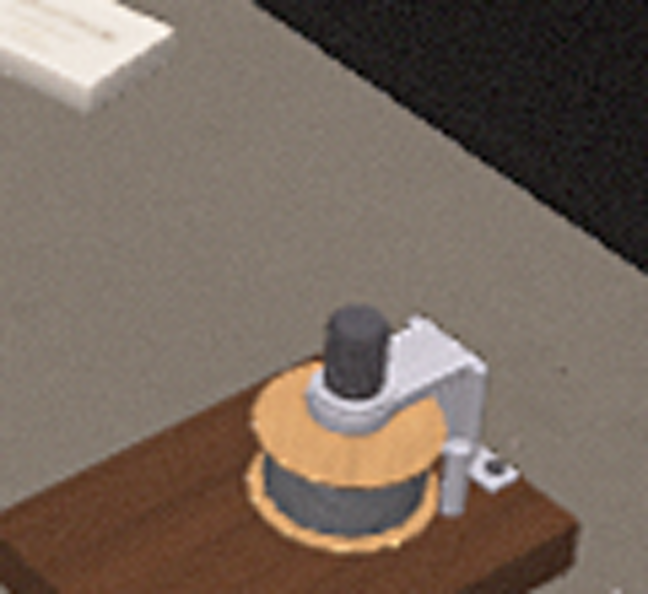

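View pics/t18.png

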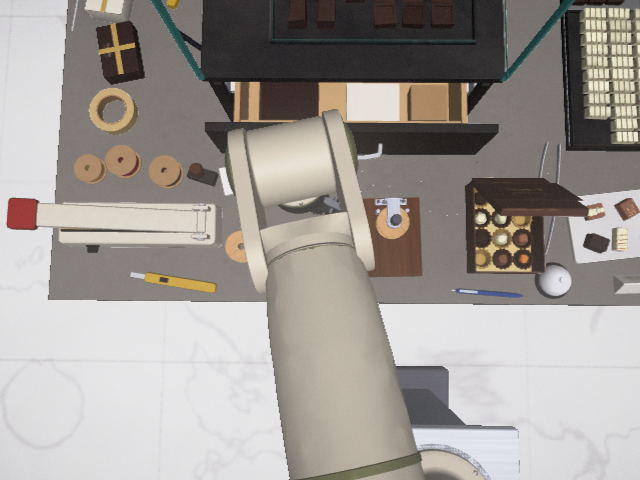

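```bash
python3 -c "
from rig import ctrl
print(ctrl.finish_job())"
```

```text
the job is handed in; nothing more can be done
None
```

I pushed the full reel into the fork, threaded the axle pin down through it, pressed the pin home, let go and handed the job in at about 21 s of the 72 s allowed.

- **Reel:** I gripped it lightly and slid it under the eye until it met the stop posts, with 10.7 N pushing back. The bore was in line with the eye.
- **Axle pin:** I drew it out of the empty reel, which stayed put. I corrected a 2.6 mm offset seen in the wrist and side views, then lowered it through the eye, the reel and the lower hole. At 47 N of downward push there was no further travel.
- **After release:** The top camera read the head top at 89.3 mm, where fully home is 89 mm. The side view shows the collar flat on the eye, and the wrist force was about zero.
- **Bystanders:** The pen and box cutter look unmoved in the last top view, and so does the date stamp. The arm hid most of the cards there, but the part of the stack in the side view looks unmoved.
- **Less certain:**
    - The 47 N was measured at the wrist with the pin in the pads. That is above 40 N, but the limit is on the arm or gripper body pressing on things.
    - I did not measure the reel's gap to the posts again after threading. The bore leaves it about 1.2 mm of play round the shank.

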